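# Pull down the bench furnace's drop door with the hook rod

## Robot

A 7-joint arm with a two-finger parallel gripper is mounted at the origin on a cart in front of the work surface, level with it; the furniture and walls round the work are solid. World frame = base frame: x ahead of the robot, y to its left, z up, the work surface at z = 0. Lengths are in mm, angles in rad, forces in N, time in s.
With the tool pointing down it reaches from about 400 to 875 mm from the base axis. Payload 4.4 kg.
Tool frame: the origin (TCP) lies at the very end of the fingers, on their centre line; the grasp point (between the pads) lies 19 mm behind it; x points along the fingers, y is the direction in which the jaws open and shut, and the axes are right-handed (so a half turn about x gives the same grasp; the last joint's range is limited). The gripper opens to 85 mm and grips with 20 to 120 N. Pads are 22 mm wide; open, the fingers measure 114 mm over their backs; the gripper's body (76 mm by 85 mm) begins 54 mm behind the grasp point. The pads swing forward as they close: fully open they stand 13 mm farther back than shut.
Start: joints at [1.127, 0.628, 0.038, 1.517, -0.027, 0.996, -0.02], TCP at [239.799, -604.164, 208.413] pointing down, gripper open.
Joint ranges: [-3.06, 3.06], [-0.37, 2.12], [-1.25, 1.32], [0.18, 2.47], [-1.1, 4.24], [0.23, 1.98], [-2.94, 2.94]. Speed limits (rad/s): [2.57, 2.57, 3.14, 3.14, 3.14, 3.14, 3.14].

## Interface

Orientations are given as [roll, pitch, yaw] about the fixed x, y, z axes, in that order (R = Rz(yaw) Ry(pitch) Rx(roll)).
In Python, from cell import readout, cams, order gives the robot as it stands. The module is installed in compiled form; this text tells all that it offers.
- The arm moves only by the shell command python3 -m creep 'ROWS'. ROWS is JSON, a list of rows, each a list of 3 entries, a list of its own where there are three numbers: the shift along the tool's x, y, z in units of 10 cm (1.0 is 10 cm), then the turn about the tool's x in units of pi/4 rad (1.0 is pi/4 rad), then the closure, from 0 (fully open) to 1 (shut). In form: [[[x, y, z], spin, gripper], ...]. A call has 1 to 20 rows; each row is the pose to reach, as a shift and turn from the pose commanded when the call began, along the tool's axes at that moment; what a row does not reach only later rows make up. A row lasts 1/10 s, in which the tool goes at most 50 mm and 8.59 degrees, less where a joint would pass 70% of its speed; a pose out of reach is approached as far as the arm can. A call with a number of a shift or a turn outside -1 to 1 is refused whole. A call with a gripper value outside its range is refused whole. The fingers move at their own pace and stop on an object; the grip force is fixed at half the most. Time passes only in rows, so rows that repeat a pose let the fingers close. It gives the time, the measured TCP pose, the force and the opening at its end, in the units of the state.
- readout.read_state(): the state, without advancing time (a new reading comes with each control period).
- cams.get_image(name): name is "scene" or "top" or "wrist"; returns the picture (420x560x3 uint8, blue, green, red); there is no depth.
- cams.get_calibration(name): a dict with "fx", "fy", "cx", "cy" (pixels), "R" (3x3) and "t" (3): a world point X has camera coordinates R X + t. Camera axes: x right, y down, z forward; pixel columns grow to the right and rows downward; lengths in mm; the calibration is good to about 2 mm. A picture is of the moment at which its call begins: read the wrist's pose just before it. get_calibration takes no time and is no camera call; for the wrist camera it gives the pose at the moment of the call.
- order.finish_job(): hands the job in, once; it reports no verdict.
The state is a dict: "clock": time; "qpos": joint angles; "qd": joint speeds; "tau": joint torques, N m; "eef_pos": TCP position; "tool_rot": TCP orientation; "force": force on the tool from outside, world axes, zero at the start; "torque": the same for the moment, N m; "width": finger opening in mm.
Only numpy, scipy, OpenCV 4.12 (cv2) and the standard library are available. Lean on these libraries where they do the work, as an engineer would, in place of code of your own. Each camera call takes 0.05 s, during which the arm holds its last target.

## Task

Open the bench furnace with its hook rod: take the rod from its rest, put its bent prong through the eye near the top of the door, pull the door free of its catch and swing it steadily down, with the prong in the eye, until it is pressed firmly home on its stop. Then draw the prong out and lay the rod back in the notches of its rest. Touch the furnace with nothing but the rod, do not force or fling the door, and leave the other things on the bench as they are.

Things in the scene. Friction and masses are not known exactly. Their poses are not given: they have to be found in the camera images.
- rod_grip (a point): centre of the hook rod's wooden handle, where to grip it: bar 100 long (x) x 18 wide (y) x 22 high (z). From x = +50 mm a round steel shaft, 8 dia, runs on along x to x = +160, there bent square in the flat into a straight prong pointing to +y (8 dia, round end, tip 38 mm from the shaft's axis). z is up in the rest
- hook_rod: the whole hook rod (handle, shaft, bent prong); origin and axes as rod_grip. 120 to 190 g, balances near x = +44 mm, so hold it firmly: it can slide or turn in the fingers under load. A small hanging ring on the rear end of the handle reaches x = -67 mm
- prong (a point): point on the axis of the rod's bent prong, 16 mm short of its tip, at x = +160, y = +22, z = 0 mm from rod_grip. It belongs in the centre of the eye when hooked in (within 14 mm). Axes as rod_grip's, prong along y
- eye (a point): centre of the eye, a square steel staple on the outside of the door near its top: bar 6 thick, window 12 x 12 (x, z), centre 21 mm off the door's face. The window opens along y (level, along the hinge): the prong enters it sideways, with 4 mm play, and turns in it as the door swings. Axes are the door's; shut: x into the furnace, z up, the centre 112 mm above and 33 mm in front of the hinge axis
- furnace_hinge (a point): middle of the door's hinge axis, at the door's lower edge, 140 mm above the bench; axes are the furnace's: x from the door into the furnace, y along the hinge, z up
- door (a joint): drop door's angle: 0 shut (upright), 1.571 fully down (level, on its stop). 150 wide x 130 high x 22 thick. A sprung roller catch on its top edge holds it shut: 10 to 15 N of straight pull at the eye frees it within 0.12 rad. The hinge is stiff: 2 to 7 N at the eye move it, and it stays wherever it is left; on the stop it goes no further and the force rises (5 N seats it)
- furnace: small bench furnace, grey box 180 wide (y) x 160 deep (x) x 300 high, origin at the centre of its underside, front at x = -80 mm facing -x. The shut door covers the upper half of the front, display and knobs are below it; at the top a 60 mm wide brow with the catch stands 26 mm out of the front (z = 280 to 300 mm)
- rod_rest: steel rest of the rod, fixed: base 190 x 56, two upright notched plates 50 wide at x = -40 mm (handle: notch 24 wide, floor 41 high) and x = +100 (shaft: 14 wide, floor 48 high), flared tops up to 70 high. Origin at its underside, under the place of the handle's centre; the rod lies in it along x, shaft to +x, prong to +y, handle centre 52 mm above the origin
- amber_jar: bystander, not to be disturbed: amber glass jar, black cap, 52 dia x 82; origin at the centre of its underside
- vial_a: bystander, not to be disturbed: small glass vial, black cap, 22 dia x 48; origin at the centre of its underside
- vial_b: bystander, not to be disturbed: small glass vial, red cap, 22 dia x 48; origin at the centre of its underside
- black_bottle: bystander, not to be disturbed: black resin bottle, 60 dia x 168; origin at the centre of its underside
- marker: bystander, not to be disturbed: black marker pen lying flat, 13 x 128 x 15; origin at the centre of its underside
- tape_roll: bystander, not to be disturbed: green tape roll lying flat, 66 dia x 19; origin at the centre of its underside

How it is judged (in metres and radians):
On the way, in this order (a step that is already met when the one before it is completed fails the run):
1. the rod's prong is through the eye while the door is still shut (distance between prong and eye below 0.014 m and value of joint door below 0.1 rad), for 0.2 s.
2. the door has been brought all the way down onto its stop with the prong still in the eye (distance between prong and eye below 0.014 m and value of joint door above 1.56 rad), for 0.2 s.
At the end, for the whole second after the job is handed in: The door is fully down on its stop (at least 1.56 of 1.571 rad) and the hook rod lies still in the notches of its rest: handle centre within 20 mm of its place seen from above and within 6 mm of its height, the rod along the rest within 0.08 rad (value of joint door above 1.56 rad and horizontal distance between rod_grip and rod_rest below 0.02 m and z of rod_grip in the frame of rod_rest between 0.046 and 0.058 m and angle between the x axis of rod_grip and the x axis of rod_rest, either way round below 0.08 rad and linear speed of hook_rod below 0.02 m/s); the robot touches nothing.
It fails at once if the rod forces the furnace or its door: more than 25 N between them (contact force between hook_rod and furnace above 25 N).
It fails at once if the door is flung: faster than 2.5 rad/s (velocity of joint door above 2.5 rad/s).
It fails at once if the hand or arm touches the furnace (contact force between any of the fingers, the arm and furnace above 1 N).
It fails at once if a bystander is disturbed: moved more than 20 mm (distance of any of amber_jar, vial_a, vial_b, black_bottle, marker, tape_roll from where it was at the start of the episode above 0.02 m).
It also fails if it takes over 64 s, if anything falls off the work surface, if the arm or the gripper's body presses on something with over 40 N, if the wrist force passes 120 N, or if a joint passes its speed limit or range.

## Working session

There is one attempt and no reset: what is moved stays moved. The work goes in short steps, Python scripts to look and compute and a shell command to move; the robot and the scene stay as the last step left them, time stands still between calls to the robot, and variables do not carry over. Pictures are saved under pics/ and viewed, and the job is handed in when it is done.

```bash
mkdir -p pics
python3 - <<'E'
from cell import readout,cams
import cv2
print(readout.read_state())
for n in("scene","top","wrist"):
    cv2.imwrite(f"pics/{n}0.png",cams.get_image(n)); print(n,cams.get_calibration(n))
E
```

```text
{'clock': 0.0, 'qpos': array([ 1.12720399,  0.62933637,  0.03843695,  1.5184063 , -0.02696956,
        0.99628103, -0.02002267]), 'qd': array([ 5.18011084e-04, -8.11510418e-04, -2.25741232e-04, -8.97845132e-04,
       -1.18443068e-03,  2.04270767e-03, -3.70138122e-05]), 'tau': array([ 5.24806237e-04, -5.63387883e+01,  1.22711454e+00, -1.93439466e+01,
        1.13055695e-02,  1.05135547e-02,  5.38210244e-06]), 'eef_pos': array([ 239.53253925, -603.51992396,  207.48311871]), 'tool_rot': array([-1.5456429 ,  1.56888316,  1.97373917]), 'force': array([-0.64019478,  0.97517005, -0.3243889 ]), 'torque': array([0.02544323, 0.04621968, 0.01143132]), 'width': 85.49967493620541}
scene {'fx': 468.06798751138757, 'fy': 468.06798751138757, 'cx': 276.19345616799063, 'cy': 216.00879085975342, 'R': array([[ 0.53620008, -0.84391272, -0.01734345],
       [-0.37567366, -0.22019273, -0.90021356],
       [ 0.75588277,  0.48921007, -0.43510314]]), 't': array([-311.47931514,  344.9936039 ,  905.51564397])}
top {'fx': 530.956733459794, 'fy': 530.956733459794, 'cx': 274.8776586870948, 'cy': 197.21286262783798, 'R': array([[-0.02555041, -0.99944007,  0.02160378],
       [-0.99829518,  0.02437477, -0.05303401],
       [ 0.05247773, -0.02292199, -0.99835899]]), 't': array([ -53.43269207,  553.14163063, 1430.63502388])}
wrist {'fx': 290.8717316853815, 'fy': 290.8717316853815, 'cx': 276.86286809896256, 'cy': 209.6589428846972, 'R': array([[ 0.36907368, -0.92939783, -0.00207128],
       [-0.89384797, -0.35556519,  0.27314685],
       [-0.25459857, -0.09895991, -0.96197012]]), 't': array([-647.79408524,  -36.11346445,  379.36585503])}
```

View pics/scene0.png

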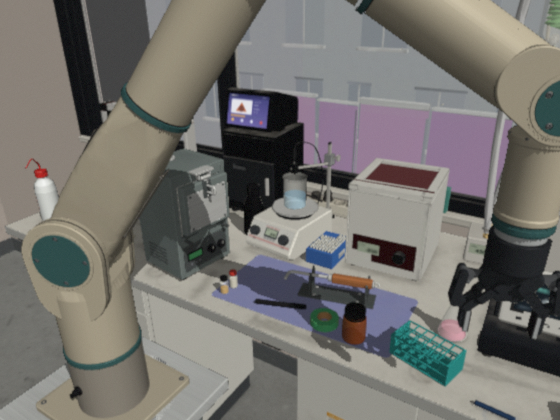

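View pics/top0.png

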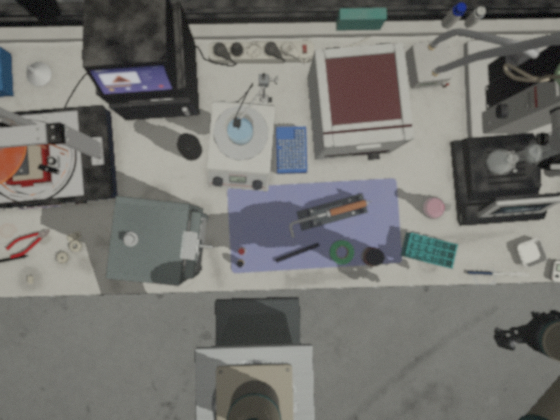

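View pics/wrist0.png

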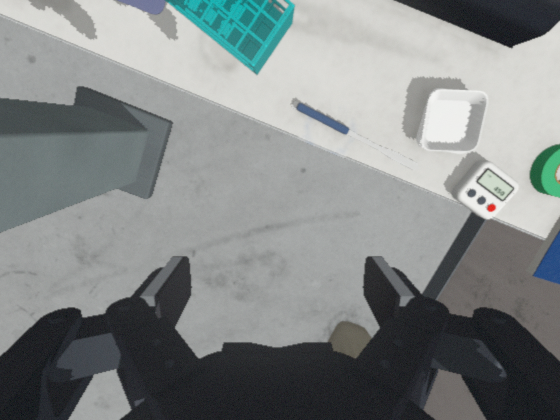

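Scene and top show the furnace at the left with its door facing -y, and the rod on its rest on the blue mat with the handle at about top (347,208) and the shaft running left. Next I'll enlarge both views.

```bash
cat > h.py <<'E'
import numpy as np,cv2
from cell import readout,cams
def ray(c,u,v):
    R=np.array(c["R"]);t=np.array(c["t"])
    return -R.T@t, R.T@np.array([(u-c["cx"])/c["fx"],(v-c["cy"])/c["fy"],1])
def atz(c,u,v,z):
    o,d=ray(c,u,v); return o+d*(z-o[2])/d[2]
def proj(c,X):
    p=np.array(c["R"])@np.array(X,float)+np.array(c["t"]); return np.array([c["fx"]*p[0]/p[2]+c["cx"],c["fy"]*p[1]/p[2]+c["cy"]])
def tri(obs):
    A=np.zeros((3,3));b=np.zeros(3)
    for c,u,v in obs:
        o,d=ray(c,u,v);d=d/np.linalg.norm(d);P=np.eye(3)-np.outer(d,d);A+=P;b+=P@o
    X=np.linalg.solve(A,b); return X,[proj(c,X)-[u,v] for c,u,v in obs]
def crop(n,a,out,x0,y0,x1,y1,s):
    im=cv2.imread(a)[y0:y1,x0:x1]; cv2.imwrite(out,cv2.resize(im,None,fx=s,fy=s,interpolation=cv2.INTER_CUBIC))
E
python3 - <<'E'
from h import *
crop(0,"pics/top0.png","pics/t1.png",100,180,400,290,2.6)
crop(0,"pics/scene0.png","pics/s1.png",130,140,390,345,3)
E
```

```text
(no output)
```

View pics/t1.png

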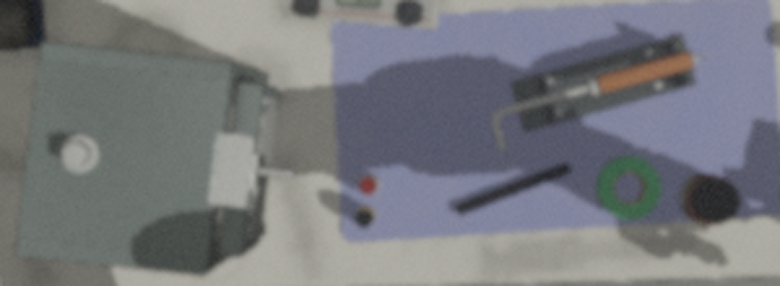

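View pics/s1.png

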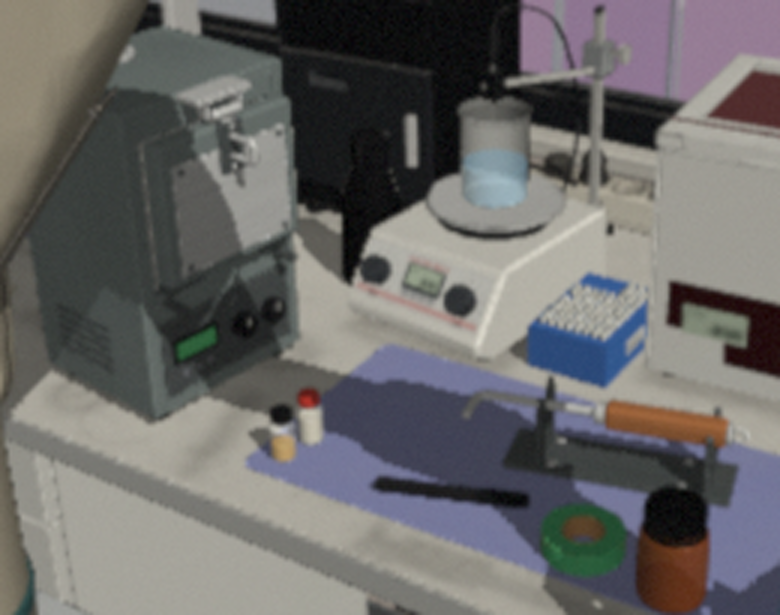

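Run:
```python
from h import *
c=cams.get_calibration("top"); s=cams.get_calibration("scene")
f=lambda u,v:(u/2.6+100,v/2.6+180)
g=lambda u,v:(u/3+130,v/3+140)
P=lambda n,u,v,z:print(n,atz(c,*f(u,v),z).round(1))
P("handle front",598,90,54);P("handle rear",692,60,54);P("elbow",497,113,52);P("prongtip",503,150,52)
P("redcap",368,184,48);P("blkcap",364,216,48);P("marker",455,210,15);P("marker",570,167,15);P("tape",628,187,19);P("jar",716,198,82)
P("furn tl back",42,42,300);P("back near",18,255,300);P("front far",232,62,300);P("front near",205,272,300)
P("brow far",255,135,300);P("brow near",250,207,300);P("eye end",290,173,258)
for z in (252,):
  print("eye tri",tri([(c,*f(284,172)),(s,*g(238,150))]))
P("baserest",512,82,0);P("baserest",680,35,0);P("baserest",695,82,0);P("baserest",527,130,0)
o,_=ray(s,0,0);print(o)
```

```text
handle front [ 499.8 -211.3   54. ]
handle rear [ 528.1 -308.6   54. ]
elbow [ 479.1 -107.7   52. ]
prongtip [ 441.3 -112.8   52. ]
redcap [410.3  25.3  48. ]
blkcap [378.1  30.   48. ]
marker [379.4 -63.2  15. ]
marker [ 420.9 -184.4   15. ]
tape [ 398.7 -243.9   19. ]
jar [ 388.8 -322.4   82. ]
furn tl back [547.4 284.  300. ]
back near [371.1 305.5 300. ]
front far [526.8 126.1 300. ]
front near [352.8 151.4 300. ]
brow far [465.3 108.  300. ]
brow near [405.5 113.2 300. ]
eye end [431.3  83.6 258. ]
eye tri (array([429.94366255,  91.95816447, 253.12517489]), [array([-1.19175691,  1.01345781]), array([1.41548934, 0.04587959])])
baserest [ 511.5 -127.2    0. ]
baserest [ 557.  -307.3    0. ]
baserest [ 506.7 -321.5    0. ]
baserest [ 460.4 -141.7    0. ]
[-387.84343032 -629.88363954  699.15849861]
```

```bash
cat >> h.py <<'E'
from scipy.spatial.transform import Rotation as Ro
def tool():
    s=readout.read_state(); return np.array(s["eef_pos"]),Ro.from_euler("xyz",s["tool_rot"]).as_matrix(),s
def go(target,yawy=None):
    """shift in 10cm units along tool axes; yawy=wanted world yaw of tool y (mod pi)"""
    p,R,s=tool(); print("t",s["clock"],"p",p.round(1),"F",s["force"].round(1),"w",round(s["width"],1))
    print("shift",(R.T@(np.array(target)-p)/100).round(3))
    y=np.arctan2(R[1,1],R[0,1]); print("ytool yaw",y.round(3))
    if yawy is not None:
        d=(yawy-y+np.pi/2)%np.pi-np.pi/2; print("spin units",((d if R[2,0]>0 else -d)/(np.pi/4)).round(3))
E
python3 - <<'E'
from h import *
p,R,s=tool();print(R.round(3))
# grasp direction: tool y perpendicular to rod yaw 1.815
go([500,-300,260],1.815-np.pi/2)
w=cams.get_calibration("wrist");o,d=ray(w,280,210);print("cam in tool",R.T@(o-p),"dir",R.T@d)
E
```

```text
[[-0.001  0.369 -0.929]
 [ 0.001 -0.929 -0.369]
 [-1.    -0.001 -0.   ]]
t 0.15 p [ 239.6 -603.7  207.7] F [0.2 0.6 0.2] w 85.4
shift [-0.52  -1.863 -3.54 ]
ytool yaw -1.193
spin units -1.83
cam in tool [-165.74164118   -1.19397165  -68.9856169 ] dir [0.96165856 0.01021129 0.27427403]
```

```bash
python3 -m creep '[[[-0.26,-0.47,-0.88],0,0],[[-0.26,-0.47,-0.88],0,0],[[-0.26,-0.47,-0.88],0,0]]'; python3 -m creep '[[[-0.26,-0.47,-0.88],0,0],[[-0.26,-0.47,-0.88],-0.3,0],[[-0.26,-0.47,-0.88],-0.6,0],[[-0.26,-0.47,-0.88],-0.9,0]]'
python3 - <<'E'
from h import *
go([490,-260,260],0.244)
E
```

```text
clock: 0.45
eef_pos: [311.6, -522.5, 235.7]
tool_rot: [-3.077, 1.565, 0.452]
force: [0.4, -0.4, -0.4]
width: 85.3
clock: 0.85
eef_pos: [371.0, -449.9, 261.0]
tool_rot: [2.247, 1.57, -0.056]
force: [-0.6, -0.4, 0.7]
width: 85.5
t 0.85 p [ 371.  -449.9  261. ] F [-0.6 -0.4  0.7] w 85.5
shift [ 0.011 -0.383 -2.208]
ytool yaw -0.732
spin units -1.242
```

```bash
python3 -m creep '[[[0,-0.15,-0.8],-0.2,0],[[0,-0.15,-0.8],-0.4,0],[[0,-0.15,-0.8],-0.6,0],[[0,-0.15,-0.8],-0.8,0],[[0,-0.15,-0.8],-0.93,0],[[0,-0.15,-0.8],-0.93,0],[[0,-0.15,-0.8],-0.93,0],[[0,-0.15,-0.8],-0.93,0]]';  python3 - <<'E'
from h import *
go([490,-260,260],0.244)
E
```

```text
clock: 1.65
eef_pos: [411.6, -382.9, 260.3]
tool_rot: [-2.11, 1.571, 2.587]
force: [-0.2, 1.1, 0.1]
width: 85.4
t 1.65 p [ 411.6 -382.9  260.3] F [-0.2  1.1  0.1] w 85.4
shift [ 0.003  0.765 -1.24 ]
ytool yaw -0.015
spin units -0.33
```

```bash
python3 -m creep '[[[0,0.4,-0.65],-0.19,0],[[0,0.4,-0.65],-0.33,0],[[0,0.4,-0.65],-0.33,0],[[0,0.4,-0.65],-0.33,0],[[0,0.4,-0.65],-0.33,0]]';  python3 - <<'E'
from h import *
go([490,-260,260],0.244)
cv2.imwrite("pics/w1.png",cams.get_image("wrist"))
E
```

```text
clock: 2.15
eef_pos: [451.8, -319.6, 260.3]
tool_rot: [-0.999, 1.57, -2.326]
force: [0.6, -0.6, 0.3]
width: 85.3
t 2.15 p [ 451.8 -319.6  260.3] F [ 0.6 -0.6  0.3] w 85.3
shift [ 0.002  0.515 -0.486]
ytool yaw 0.243
spin units -0.001
```

View pics/w1.png

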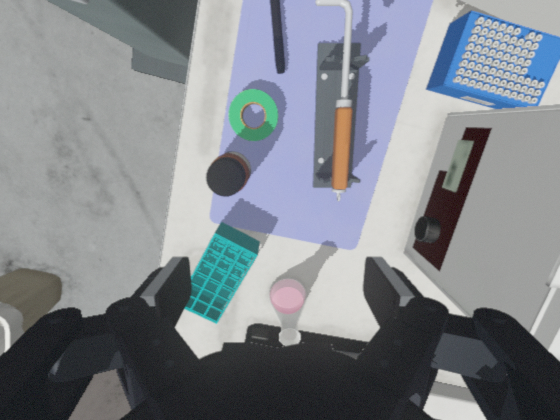

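The wrist view shows the handle from (344,104) to (341,190) and the shaft running up to about (349,10). The jar is at (228,175) and the tape at (253,115).

Run:
```python
from h import *
c=cams.get_calibration("wrist")
im=cv2.imread("pics/w1.png"); cv2.imwrite("pics/w1c.png",cv2.resize(im[0:220,280:400],None,fx=4,fy=2.7) if 0 else cv2.resize(im[0:200,290:400],None,fx=3,fy=3))
# segment the orange handle
hsv=cv2.cvtColor(im,cv2.COLOR_BGR2HSV)
m=((hsv[...,0]>5)&(hsv[...,0]<20)&(hsv[...,1]>130)&(hsv[...,2]>80)).astype(np.uint8)
m[:, :325]=0;m[:,365:]=0;m[210:]=0
n,l,st,ce=cv2.connectedComponentsWithStats(m);k=1+st[1:,4].argmax();print(st[k],ce[k])
ys,xs=np.nonzero(l==k)
P=np.array([atz(c,x,y,63)[:2] for x,y in zip(xs,ys)])
mu=P.mean(0);w,v=np.linalg.eigh(np.cov(P.T));d=v[:,1];d*=np.sign(d[1]);q=(P-mu)@d
print("ctr",mu,"mid",mu+d*(q.min()+q.max())/2,"len",np.ptp(q),"yaw",np.arctan2(d[1],d[0]))
```

```text
[335 109  16  70 727] [342.09491059 139.28885832]
ctr [ 514.56713603 -246.54978313] mid [ 516.02324289 -252.27444993] len 82.24576777202975 yaw 1.8198711093716555
```

View pics/w1c.png

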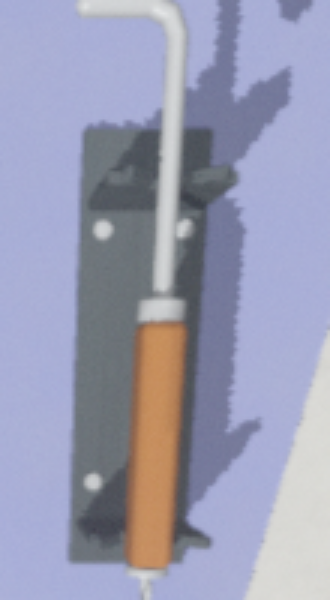

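Run:
```python
from h import *
c=cams.get_calibration("wrist")
f=lambda u,v,z:atz(c,u/3+290,v/3,z)[:2]
a=f(163,298,63);b=f(149,572,60);s1=f(175,60,54);s2=f(163,285,54);e=f(173,10,53);t=f(80,8,53)
print("front",a,"rear",b,np.linalg.norm(a-b),"mid",(a+b)/2)
for p,q in((b,a),(s2,s1),(b,e)): d=q-p;print("yaw",np.arctan2(d[1],d[0]),np.linalg.norm(d))
print("elbow",e,"tip",t)
m=(a+b)/2;y=1.813;print("pred elbow",m+160*np.array([np.cos(y),np.sin(y)]))
```

```text
front [ 503.33373535 -202.04627754] rear [ 531.40248852 -308.22585385] 109.82694263812385 mid [ 517.36811193 -255.1360657 ]
yaw 1.829236214338789 109.82694263812385
yaw 1.8206825843231949 78.64410499116545
yaw 1.8243210621465458 210.62893209187618
elbow [ 478.5730505 -104.329808 ] tip [ 445.01945826 -112.00027693]
pred elbow [478.99330249 -99.80617804]
```

Run:
```python
from h import *
go([510,-226,130],0.252)
```

```text
t 2.2 p [ 451.7 -319.7  260.3] F [-0.1 -0.4  0.2] w 85.7
shift [ 1.302  0.792 -0.77 ]
ytool yaw 0.243
spin units -0.011
```

```bash
python3 -m creep '[[[0.3,0.4,-0.4],0,0],[[0.8,0.79,-0.77],-0.01,0],[[0.9,0.79,-0.77],-0.01,0],[[0.9,0.79,-0.77],-0.01,0],[[0.9,0.79,-0.77],-0.01,0],[[0.9,0.79,-0.77],-0.01,0]]';  python3 - <<'E'
from h import *
go([510,-226,33],0.252)
cv2.imwrite("pics/w2.png",cams.get_image("wrist"))
E
```

```text
clock: 2.8
eef_pos: [510.2, -226.7, 171.2]
tool_rot: [0.177, 1.569, -1.142]
force: [0.4, -0.8, 0.3]
width: 85.5
t 2.8 p [ 510.2 -226.7  171.2] F [ 0.4 -0.8  0.3] w 85.5
shift [ 1.382e+00 -1.000e-03 -1.000e-02]
ytool yaw 0.251
spin units -0.001
```

View pics/w2.png

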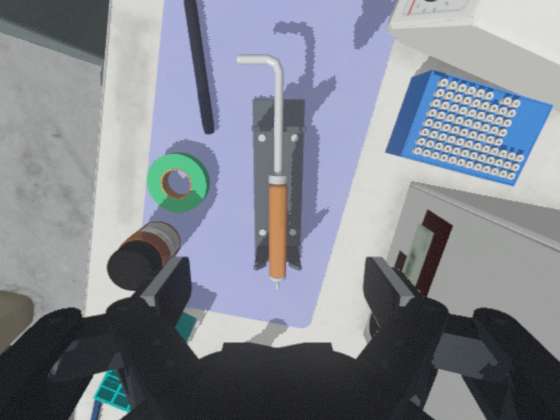

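Run:
```python
from h import *
c=cams.get_calibration("wrist")
e=atz(c,279,61,52);a=atz(c,277,178,60);b=atz(c,276,280,60);t=atz(c,238,58,52)
print(e,a,b,t);d=e-b;y=np.arctan2(d[1],d[0]);print(y,np.linalg.norm((e-b)[:2]),np.linalg.norm((e-t)[:2]),"ctr",e[:2]-160*np.array([np.cos(y),np.sin(y)]))
T=cams.get_calibration("top")
for z in(0,150,300):print(z,atz(T,320,155,z),atz(T,408,148,z))
```

```text
[ 480.3916337  -103.52325289   52.        ] [ 504.41848288 -204.30730448   60.        ] [ 530.62517584 -310.65305995   60.        ] [ 444.56318151 -110.23418984   52.        ]
1.8087246157586299 213.13414960345617 36.45153852902976 ctr [ 518.10199948 -259.01578748]
0 [ 666.38930731 -195.50120108    0.        ] [ 680.39475364 -441.2432805     0.        ]
150 [ 646.78736807 -178.90421     150.        ] [ 659.35269233 -399.37764875  150.        ]
300 [ 627.18542882 -162.30721893  300.        ] [ 638.31063102 -357.512017    300.        ]
```

```bash
python3 -m creep '[[[0.4,0,-0.01],0,0],[[0.7,0,-0.01],0,0],[[0.8,0,-0.01],0,0],[[0.8,0,-0.01],0,0]]'; python3 -m creep '[[[0.3,0,0],0,0],[[0.5,0,0],0,0],[[0.58,0,0],0,0],[[0.58,0,0],0,0]]'
python3 - <<'E'
from h import *
go([510,-226,33],0.247)
cv2.imwrite("pics/w3.png",cams.get_image("wrist"))
E
```

```text
clock: 3.25
eef_pos: [509.4, -224.4, 90.1]
tool_rot: [-1.818, 1.569, -3.136]
force: [-0.6, 0.2, 0.2]
width: 85.6
clock: 3.65
eef_pos: [510.5, -223.9, 32.9]
tool_rot: [0.636, 1.57, -0.681]
force: [-0.3, -0.4, -0.6]
width: 85.6
t 3.65 p [ 510.5 -223.9   32.9] F [-0.3 -0.4 -0.6] w 85.6
shift [-0.001 -0.011  0.019]
ytool yaw 0.254
spin units 0.009
```

View pics/w3.png

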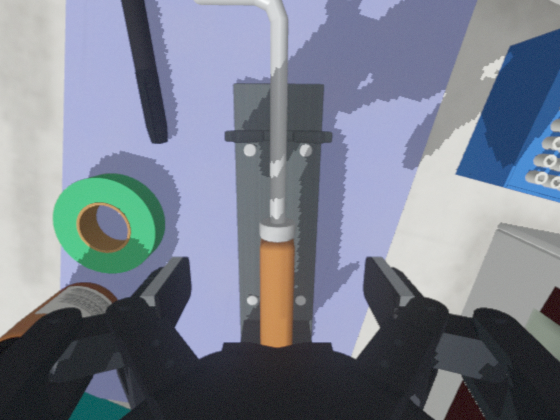

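The handle is centred between the open fingers at (277,290), so I'll close and lift.

```bash
python3 -m creep '[[[0,0,0],0,1],[[0,0,0],0,1],[[0,0,0],0,1],[[0,0,0],0,1],[[0,0,0],0,1],[[0,0,0],0,1],[[0,0,0],0,1],[[0,0,0],0,1],[[0,0,0],0,1],[[0,0,0],0,1]]'
python3 - <<'E'
from h import *
go([510,-226,33],0.247)
cv2.imwrite("pics/w4.png",cams.get_image("wrist"))
E
```

```text
clock: 4.7
eef_pos: [510.4, -223.5, 32.9]
tool_rot: [0.75, 1.57, -0.567]
force: [-0.5, 0.1, 6.2]
width: 16.0
t 4.7 p [ 510.4 -223.5   32.9] F [-0.5  0.1  6.2] w 16.0
shift [-0.001 -0.01   0.024]
ytool yaw 0.254
spin units 0.009
```

View pics/w4.png

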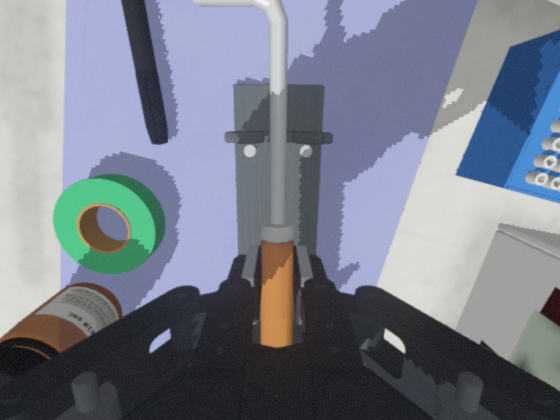

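```bash
python3 -m creep '[[[-0.1,0,0],0,1],[[-0.3,0,0],0,1],[[-0.6,0,0],0,1],[[-0.9,0,0],0,1],[[-0.9,0,0],0,1],[[-0.9,0,0],0,1]]'
python3 - <<'E'
from h import *
go([480,-40,380],-0.14)
cv2.imwrite("pics/w5.png",cams.get_image("wrist"))
E
```

```text
clock: 5.35
eef_pos: [510.2, -223.6, 122.9]
tool_rot: [0.748, 1.57, -0.568]
force: [-0.4, 0.2, -2.1]
width: 16.3
t 5.35 p [ 510.2 -223.6  122.9] F [-0.4  0.2 -2.1] w 16.3
shift [-2.572  0.172 -1.851]
ytool yaw 0.254
spin units 0.502
```

View pics/w5.png

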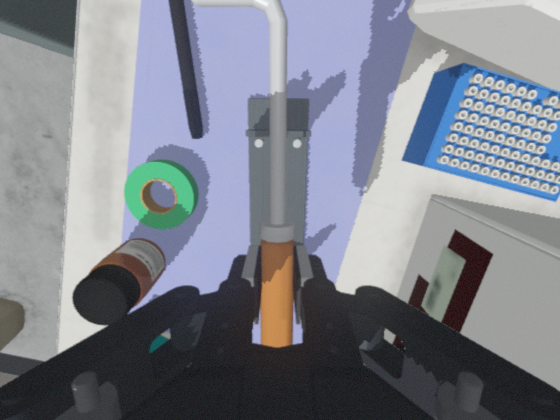

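Lifted without any change to the rod in the hand (elbow still near (275,8)). Moving on toward the furnace, high up.

```bash
python3 -m creep '[[[-0.4,0.05,-0.2],0,1],[[-0.8,0.05,-0.4],0,1],[[-0.9,0.05,-0.6],0,1],[[-0.9,0.05,-0.6],0,1]]'; python3 -m creep '[[[-0.4,0.05,-0.3],0,1],[[-0.8,0.05,-0.6],0,1],[[-0.9,0.05,-0.6],0,1],[[-0.9,0.05,-0.6],0,1]]'; python3 -m creep '[[[-0.4,0.05,-0.3],0.1,1],[[-0.75,0.05,-0.6],0.25,1],[[-0.75,0.05,-0.6],0.4,1],[[-0.75,0.05,-0.6],0.5,1],[[-0.75,0.05,-0.6],0.5,1],[[-0.75,0.05,-0.6],0.5,1]]'
python3 - <<'E'
from h import *
go([480,-40,380],-0.14)
cv2.imwrite("pics/w6.png",cams.get_image("wrist"))
cv2.imwrite("pics/s6.png",cams.get_image("scene"))
E
```

```text
clock: 5.8
eef_pos: [499.7, -160.7, 213.0]
tool_rot: [2.454, 1.569, 1.142]
force: [0.5, -0.6, -1.9]
width: 16.0
clock: 6.2
eef_pos: [490.0, -105.2, 302.4]
tool_rot: [0.392, 1.569, -0.924]
force: [-0.2, 1.1, -2.7]
width: 15.7
clock: 6.8
eef_pos: [478.7, -46.7, 375.3]
tool_rot: [-1.428, 1.567, -3.137]
force: [0.5, -0.2, -1.2]
width: 16.1
t 6.8 p [478.7 -46.7 375.3] F [ 0.5 -0.2 -1.2] w 16.1
shift [-0.047  0.004 -0.068]
ytool yaw -0.138
spin units 0.002
```

View pics/w6.png

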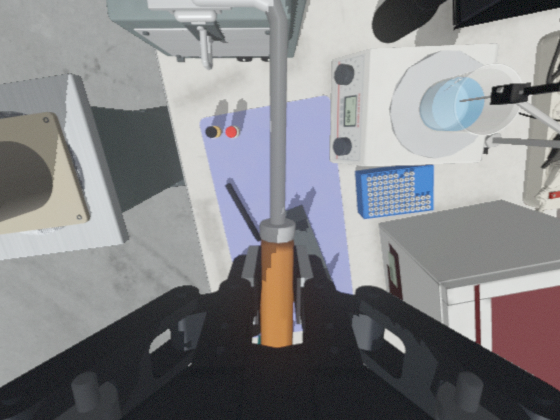

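View pics/s6.png

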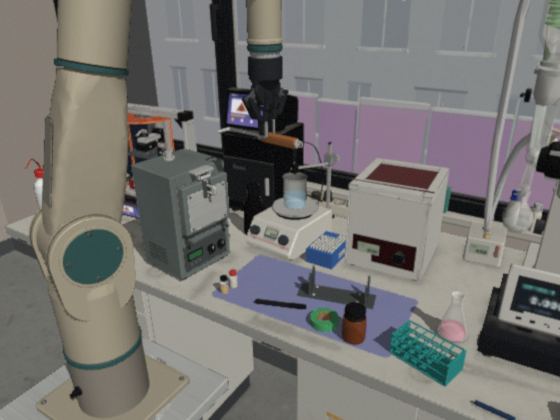

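Run:
```python
from h import *
crop(0,"pics/w6.png","pics/w6c.png",110,0,320,110,3.7)
crop(0,"pics/s6.png","pics/s6c.png",130,120,330,270,4)
```

```text
(no output)
```

View pics/w6c.png

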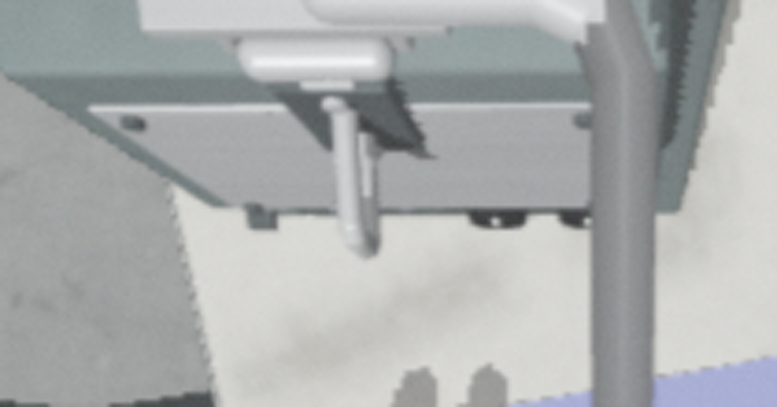

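View pics/s6c.png

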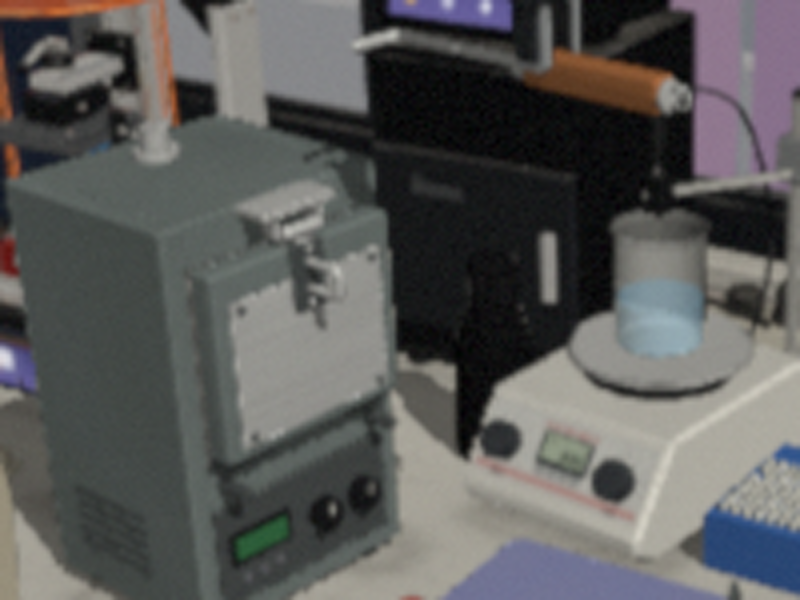

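Run:
```python
from h import *
w=cams.get_calibration("wrist");s=cams.get_calibration("scene");t=cams.get_calibration("top")
f=lambda u,v:(u/3.7+110,v/3.7)
p,R,_=tool()
for n,u,v,z in(("outer top edge",360,248,262),("outer low",366,255,250),("bar inner top",338,105,264)):print(n,atz(w,*f(u,v),z).round(1))
a=atz(w,*f(90,105),255);b=atz(w,*f(585,104),255);d=a-b;print("panel top",a,b,np.linalg.norm(d),"fy yaw",np.arctan2(d[1],d[0]),"fx yaw",np.arctan2(d[1],d[0])-np.pi/2)
a=atz(w,*f(215,208),155);b=atz(w,*f(680,211),155);d=a-b;print("door bottom",a,b,np.linalg.norm(d),"fx yaw",np.arctan2(d[1],d[0])-np.pi/2)
# model eye: given centre, project staple corners
y=1.43
def model(c):
    fx=np.array([np.cos(y),np.sin(y),0]);fy=np.array([-np.sin(y),np.cos(y),0]);z=np.array([0,0,1])
    for n,a,b,cc in (("outer top",-12,0,12),("outer top L",-12,3,12),("outer bot",-12,0,-12),("inner top",21,0,12),("win c",0,0,0)):
        X=np.array(c)+fx*a+fy*b+z*cc
        pw=proj(w,X);ps=proj(s,X);pt=proj(t,X)
        print(n,"w6c",((pw-[110,0])*3.7).round(),"s6c",((ps-[130,120])*4).round(),"t1",((pt-[100,180])*2.6).round())
model([430,92,252])
```

```text
outer top edge [434.   82.2 262. ]
outer low [432.8  82.9 250. ]
bar inner top [435.4 111.6 264. ]
panel top [375.79414793 122.59446226 255.        ] [491.34651731 106.66692883 255.        ] 116.64491583909927 fy yaw 3.00461755769095 fx yaw 1.4338212308960534
door bottom [368.90862327 122.8073099  155.        ] [518.55796427 101.04710422 155.        ] 151.22311930708477 fx yaw 1.4264003670913996
outer top w6c [336. 259.] s6c [335. 268.] t1 [293. 177.]
outer top L w6c [324. 259.] s6c [331. 270.] t1 [293. 180.]
outer bot w6c [360. 277.] s6c [338. 304.] t1 [296. 176.]
inner top w6c [326. 101.] s6c [299. 256.] t1 [255. 172.]
win c w6c [345. 215.] s6c [323. 282.] t1 [281. 175.]
```

Run:
```python
from h import *
w=cams.get_calibration("wrist");p,R,_=tool()
z=p[2]+19
f=lambda u,v:(u/3.7+110,v/3.7)
for n,u,v in(("tip",302,8),("prong axis",450,10),("shaft",625,110),("shaft low",622,380)):
    X=atz(w,*f(u,v),z);print(n,X.round(1),"tool",(R.T@(X-p)).round(1))
dt=np.array([-19,-22,-124]);print("pred prong px",proj(w,p+R@dt), "elbow",proj(w,p+R@np.array([-19,0,-124])),"tip",proj(w,p+R@np.array([-19,-38,-124])))
```

```text
tip [458.2  80.5 395. ] tool [ -18.9  -38.1 -122.7]
prong axis [475.5  77.9 395. ] tool [ -19.   -20.6 -122.5]
shaft [494.5  64.7 395. ] tool [ -19.    0. -112.]
shaft low [490.   34.4 395. ] tool [-19.   -0.3 -81.4]
pred prong px [228.35571363  -1.38896223] elbow [278.92877005  -1.37473394] tip [191.57340099  -1.39931061]
```

Run:
```python
from h import *
w=cams.get_calibration("wrist");s=cams.get_calibration("scene");p,R,_=tool()
f=lambda u,v:(u/3.7+110,v/3.7)
print(p[2]+19)
X,r=tri([(w,*f(302,8)),(s,130+357/4,120+44/4)]);print("tip",X,r)
for z in(390,395,400): print(((proj(s,p+R@np.array([z-p[2],0,0])*-1+R@np.array([0,-37,-122.7]))-[130,120])*4).round(1), ((proj(s,p+R@np.array([p[2]-z,0,-122.7]))-[130,120])*4).round(1))
X,r=tri([(w,*f(362,230)),(s,130+322/4,120+280/4)]);print("eye approx",X,r)
# target TCP: prong at eye
yaw=1.43;ty=yaw-np.pi/2
Rt=np.array([[0,np.cos(ty),np.sin(ty)],[0,np.sin(ty),-np.cos(ty)],[-1,0,0]]);print(np.abs(Rt-R).max())
eye=np.array([434,95.5,252])
T=eye-Rt@np.array([-19,-22,-122.7]);print("TCP hooked",T)
print("TCP beside (+45 furnace -y)",T+Rt[:,1]*45)
```

```text
395.00479616120253
tip [459.80729779  77.73002134 398.4806143 ] [array([2.78083445, 3.50126847]), array([-0.61180123, -0.24310492])]
[351.5  56.4] [395.8  43.1]
[351.   48.2] [395.3  35.1]
[350.4  40. ] [394.8  27.1]
eye approx [431.63891592  90.56789742 252.20755846] [array([-2.43926991, -2.69402871]), array([1.14697823, 0.26692573])]
0.0026448499160293126
TCP hooked [438.56361229 -29.07312488 233.        ]
TCP beside (+45 furnace -y) [483.11831751 -35.38804715 233.        ]
```

```bash
python3 -m creep '[[[0.1,0,0.4],0,1],[[0.5,0,0.45],0,1],[[0.9,0,0.45],0,1],[[0.9,0,0.45],0,1]]'; python3 -m creep '[[[0.4,0,0],0,1],[[0.52,0,0],0,1],[[0.52,0,0],0,1],[[0.52,0,0],0,1]]'
python3 - <<'E'
from h import *
go([483.1,-35.4,233],-0.141)
cv2.imwrite("pics/w7.png",cams.get_image("wrist"))
crop(0,"pics/w7.png","pics/w7c.png",110,0,320,110,3.7)
E
```

```text
clock: 7.3
eef_pos: [468.9, -90.5, 282.8]
tool_rot: [-1.595, 1.559, 2.978]
force: [-0.8, -0.3, -1.9]
width: 15.9
clock: 7.7
eef_pos: [474.6, -90.0, 236.9]
tool_rot: [1.643, 1.568, -0.066]
force: [0.9, -0.3, -2.0]
width: 16.0
t 7.7 p [474.6 -90.  236.9] F [ 0.9 -0.3 -2. ] w 16.0
shift [ 0.039  0.009 -0.552]
ytool yaw -0.138
spin units 0.004
```

View pics/w7c.png

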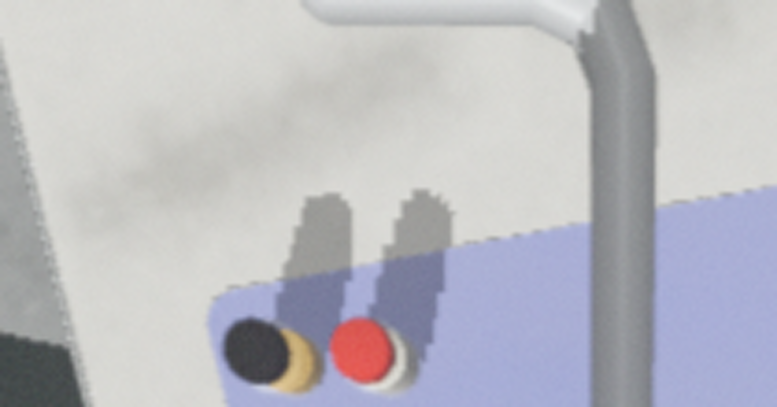

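```bash
python3 -m creep '[[[0.03,0,-0.2],0,1],[[0.04,0.01,-0.4],0,1],[[0.04,0.01,-0.55],0,1],[[0.04,0.01,-0.55],0,1],[[0.04,0.01,-0.55],0,1]]'
python3 - <<'E'
from h import *
go([483.1,-35.4,233],-0.141)
for n,b in(("wrist",(110,0,320,110,3.7)),("scene",(150,150,270,240,6.5)),("top",(150,210,270,290,6.5))):
    cv2.imwrite(f"pics/{n}8.png",cams.get_image(n)); crop(0,f"pics/{n}8.png",f"pics/{n}8c.png",*b)
E
```

```text
clock: 8.25
eef_pos: [482.4, -36.1, 232.5]
tool_rot: [1.306, 1.569, -0.403]
force: [-0.5, 0.3, -1.0]
width: 16.4
t 8.25 p [482.4 -36.1 232.5] F [-0.5  0.3 -1. ] w 16.4
shift [-0.005  0.006 -0.008]
ytool yaw -0.138
spin units 0.004
```

View pics/wrist8c.png

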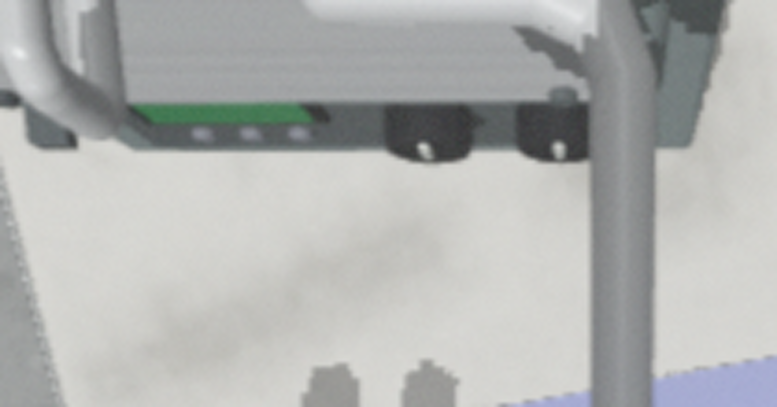

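View pics/scene8c.png

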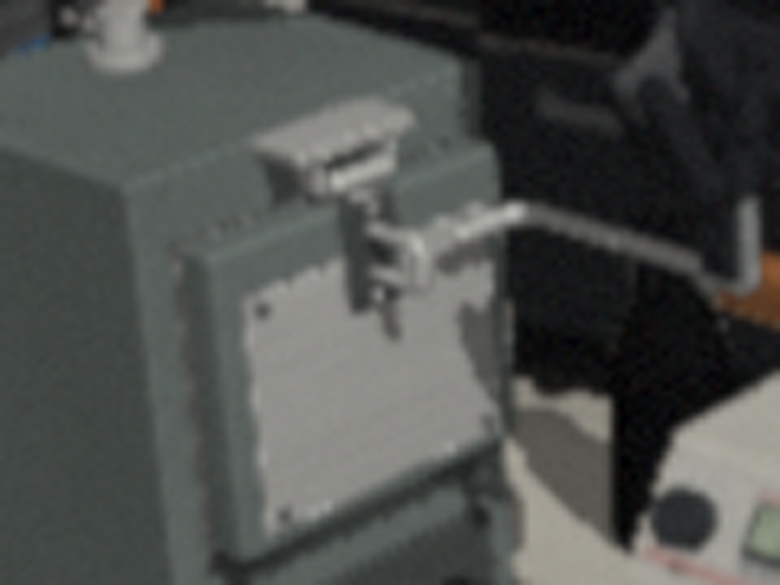

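View pics/top8c.png

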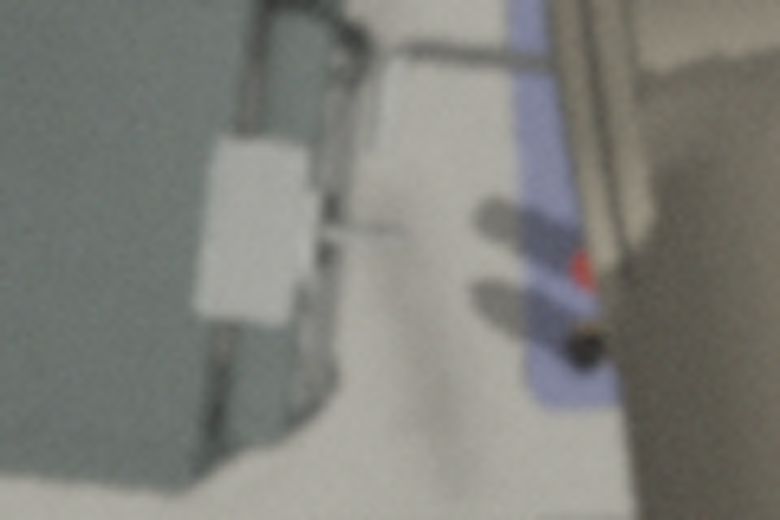

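Run:
```python
from h import *
w=cams.get_calibration("wrist");s=cams.get_calibration("scene");p,R,_=tool()
y=1.43
fx=np.array([np.cos(y),np.sin(y),0]);fy=np.array([-np.sin(y),np.cos(y),0]);z=np.array([0,0,1])
W=lambda X:((proj(w,X)-[110,0])*3.7).round();S=lambda X:((proj(s,X)-[150,150])*6.5).round()
for c in([434,95.5,252],[434,98,252]):
  for n,a,b,cc in (("o top face",-12,0,12),("o top bar axis",-9,0,9),("o bot bar axis",-9,0,-9),("o bot face",-12,0,-12),("win c",0,0,0),("in top bar",9,0,9)):
    X=np.array(c)+fx*a+fy*b+z*cc; print(n,W(X),S(X))
for q in(-38,-22,0): X=p+R@np.array([-19,q,-122.7]);print("prong",q,W(X),S(X))
im=cv2.imread("pics/wrist8.png")[0:45,100:150];cv2.imwrite("pics/w8z.png",cv2.resize(im,None,fx=12,fy=12,interpolation=cv2.INTER_CUBIC))
```

```text
o top face [19. 66.] [414. 236.]
o top bar axis [30. 45.] [409. 242.]
o bot bar axis [104.  99.] [412. 285.]
o bot face [118. 133.] [418. 294.]
win c [ 59. -14.] [395. 258.]
in top bar [   5. -150.] [377. 231.]
o top face [13. 40.] [409. 235.]
o top bar axis [23. 19.] [404. 240.]
o bot bar axis [99. 77.] [407. 284.]
o bot face [113. 111.] [413. 293.]
win c [ 53. -39.] [390. 256.]
in top bar [  -2. -178.] [372. 229.]
prong -38 [303.   8.] [451. 240.]
prong -22 [438.   8.] [481. 228.]
prong 0 [625.   8.] [521. 212.]
```

View pics/w8z.png

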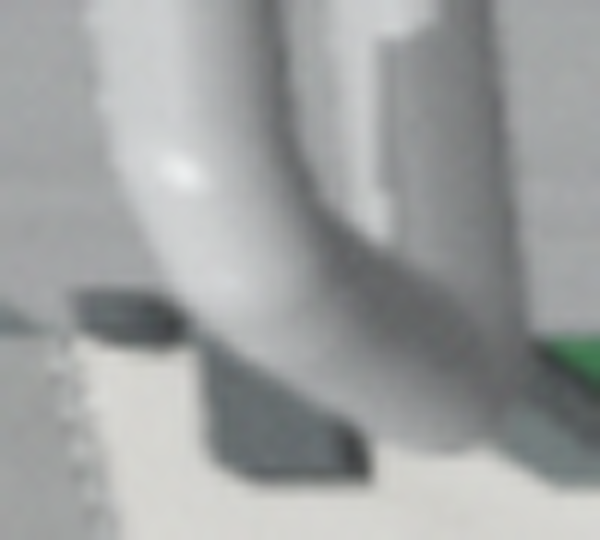

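```bash
python3 -m creep '[[[-0.005,0,0.015],0,1],[[-0.005,-0.1,0.015],0,1],[[-0.005,-0.2,0.015],0,1],[[-0.005,-0.22,0.015],0,1],[[-0.005,-0.22,0.015],0,1]]'
python3 - <<'E'
from h import *
go([438.5,-31.4,233],-0.141)
for n,b in(("wrist",(110,0,320,110,3.7)),("scene",(180,160,240,210,13))):
    cv2.imwrite(f"pics/{n}9.png",cams.get_image(n)); crop(0,f"pics/{n}9.png",f"pics/{n}9c.png",*b)
E
```

```text
clock: 8.9
eef_pos: [459.1, -34.1, 232.1]
tool_rot: [0.243, 1.571, -1.466]
force: [0.9, 0.2, -1.4]
width: 15.9
t 8.9 p [459.1 -34.1 232.1] F [ 0.9  0.2 -1.4] w 15.9
shift [-0.009 -0.208  0.002]
ytool yaw -0.138
spin units 0.004
```

View pics/wrist9c.png

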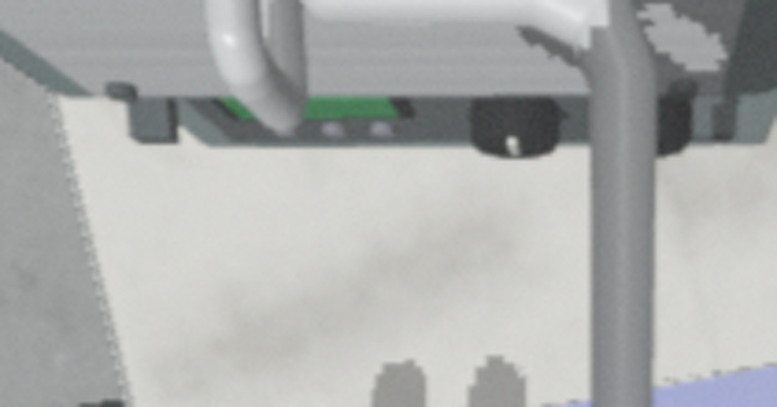

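View pics/scene9c.png

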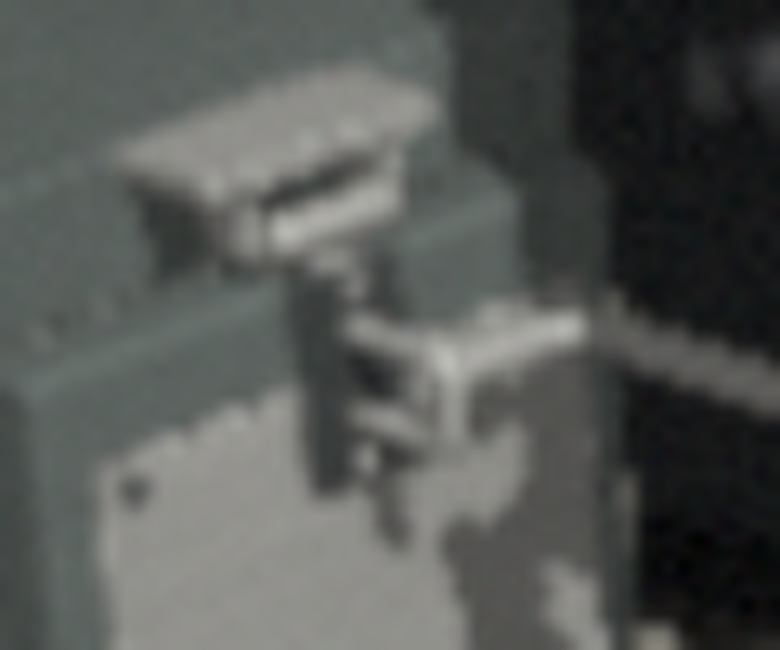

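The extended prong line passes through the window centre at about (397,380) in the scene crop, so I'm inserting.

```bash
python3 -m creep '[[[-0.006,-0.05,0],0,1],[[-0.006,-0.1,0],0,1],[[-0.006,-0.12,0],0,1],[[-0.006,-0.12,0],0,1]]'; python3 -m creep '[[[0,-0.05,0],0,1],[[0,-0.09,0],0,1],[[0,-0.09,0],0,1],[[0,-0.09,0],0,1]]'
python3 - <<'E'
from h import *
go([438.5,-31.4,233],-0.141)
for n,b in(("wrist",(110,0,320,110,3.7)),("scene",(180,160,240,210,13))):
    cv2.imwrite(f"pics/{n}10.png",cams.get_image(n)); crop(0,f"pics/{n}10.png",f"pics/{n}10c.png",*b)
E
```

```text
clock: 9.4
eef_pos: [447.4, -32.4, 232.5]
tool_rot: [-0.928, 1.571, -2.636]
force: [0.9, 0.3, -1.9]
width: 15.9
clock: 9.8
eef_pos: [439.0, -31.2, 232.6]
tool_rot: [1.598, 1.57, -0.111]
force: [-0.3, -0.1, -2.0]
width: 16.1
t 9.8 p [439.  -31.2 232.6] F [-0.3 -0.1 -2. ] w 16.1
shift [-0.004 -0.005  0.002]
ytool yaw -0.138
spin units 0.004
```

View pics/wrist10c.png

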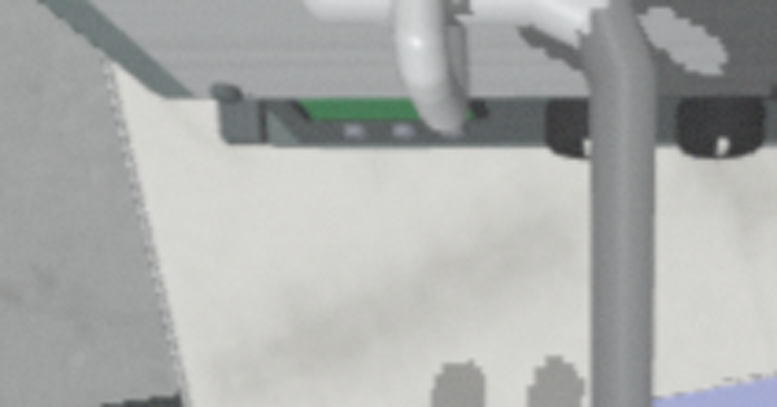

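View pics/scene10c.png

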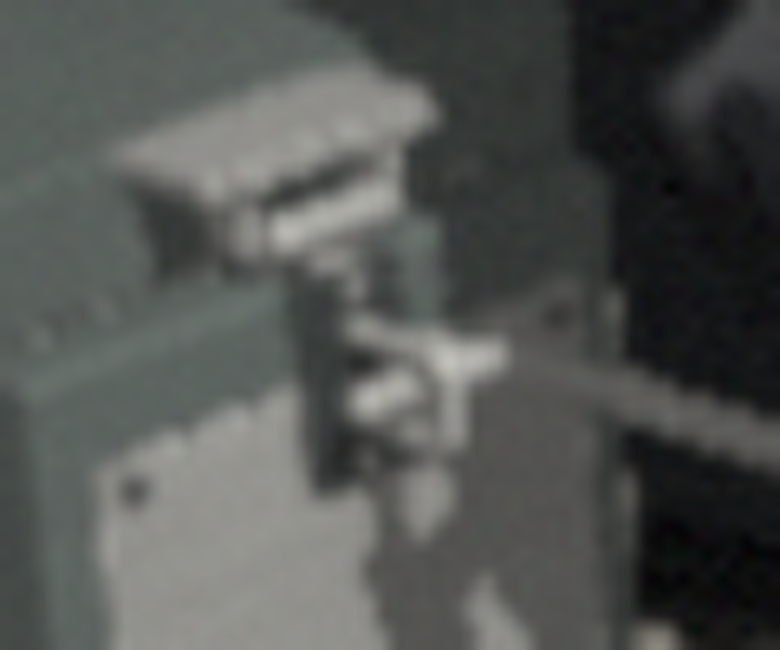

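Run:
```python
import numpy as np
th=np.arange(0,1.66,0.05)
for t in th: print(round(t,2),"x",round((112-(112*np.cos(t)-33*np.sin(t)))/100,3),"z",round((33*np.cos(t)+112*np.sin(t)-33)/100,3))
```

```text
0.0 x 0.0 z 0.0
0.05 x 0.018 z 0.056
0.1 x 0.039 z 0.11
0.15 x 0.062 z 0.164
0.2 x 0.088 z 0.216
0.25 x 0.116 z 0.267
0.3 x 0.148 z 0.316
0.35 x 0.181 z 0.364
0.4 x 0.217 z 0.41
0.45 x 0.255 z 0.454
0.5 x 0.295 z 0.497
0.55 x 0.338 z 0.537
0.6 x 0.382 z 0.575
0.65 x 0.428 z 0.611
0.7 x 0.476 z 0.644
0.75 x 0.525 z 0.675
0.8 x 0.576 z 0.703
0.85 x 0.629 z 0.729
0.9 x 0.682 z 0.752
0.95 x 0.737 z 0.773
1.0 x 0.793 z 0.791
1.05 x 0.849 z 0.806
1.1 x 0.906 z 0.818
1.15 x 0.964 z 0.827
1.2 x 1.022 z 0.833
1.25 x 1.08 z 0.837
1.3 x 1.138 z 0.837
1.35 x 1.197 z 0.835
1.4 x 1.255 z 0.83
1.45 x 1.313 z 0.822
1.5 x 1.37 z 0.811
1.55 x 1.427 z 0.797
1.6 x 1.483 z 0.78
1.65 x 1.538 z 0.76
```

```bash
python3 -m creep '[[[0.01,0,0.02],0,1],[[0.01,0,0.04],0,1],[[0.02,0,0.06],0,1],[[0.02,0,0.08],0,1]]'
```

```text
clock: 10.3
eef_pos: [438.2, -35.7, 230.5]
tool_rot: [3.137, 1.566, 1.429]
force: [0.7, 13.5, -1.8]
width: 15.9
```

```bash
python3 -m creep '[[[0,0,0.02],0,1],[[0.01,0,0.04],0,1],[[0.01,0,0.05],0,1]]'
```

```text
clock: 10.6
eef_pos: [437.8, -39.6, 229.5]
tool_rot: [3.089, 1.565, 1.383]
force: [-0.2, 9.3, -2.1]
width: 15.8
```

```bash
python3 -m creep '[[[0.02,0,0.03],0,1],[[0.03,0,0.05],0,1],[[0.04,0,0.08],0,1],[[0.06,0,0.11],0,1],[[0.06,0,0.11],0,1]]';python3 - <<'E'
from h import *
n="scene"
cv2.imwrite(f"pics/{n}11.png",cams.get_image(n)); crop(0,f"pics/{n}11.png",f"pics/{n}11c.png",150,150,270,240,6.5)
E
```

```text
clock: 11.1
eef_pos: [435.8, -52.9, 223.3]
tool_rot: [-3.048, 1.568, 1.527]
force: [-0.5, 5.7, -1.3]
width: 15.9
```

View pics/scene11c.png

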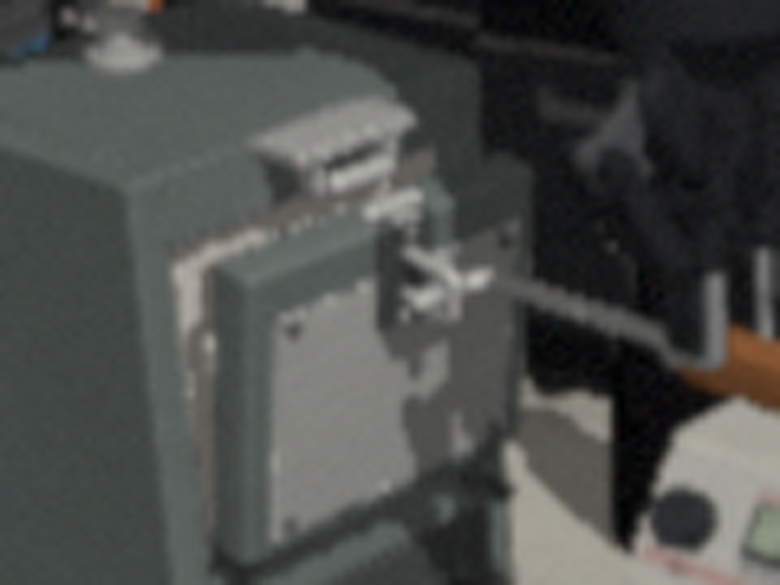

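```bash
python3 -m creep '[[[0.03,0,0.05],0,1],[[0.06,0,0.1],0,1],[[0.09,0,0.145],0,1],[[0.13,0,0.19],0,1],[[0.165,0,0.235],0,1]]';python3 -m creep '[[[0.04,0,0.04],0,1],[[0.085,0,0.08],0,1],[[0.125,0,0.12],0,1],[[0.175,0,0.155],0,1],[[0.22,0,0.19],0,1]]'
python3 - <<'E'
from h import *
n="scene"
cv2.imwrite(f"pics/{n}12.png",cams.get_image(n)); crop(0,f"pics/{n}12.png",f"pics/{n}12c.png",150,150,270,240,6.5)
E
```

```text
clock: 11.65
eef_pos: [432.9, -75.4, 206.8]
tool_rot: [3.097, 1.567, 1.389]
force: [-0.1, 9.2, -1.2]
width: 16.0
clock: 12.15
eef_pos: [430.3, -93.8, 184.8]
tool_rot: [3.116, 1.566, 1.409]
force: [0.8, 9.1, -1.8]
width: 15.6
```

View pics/scene12c.png

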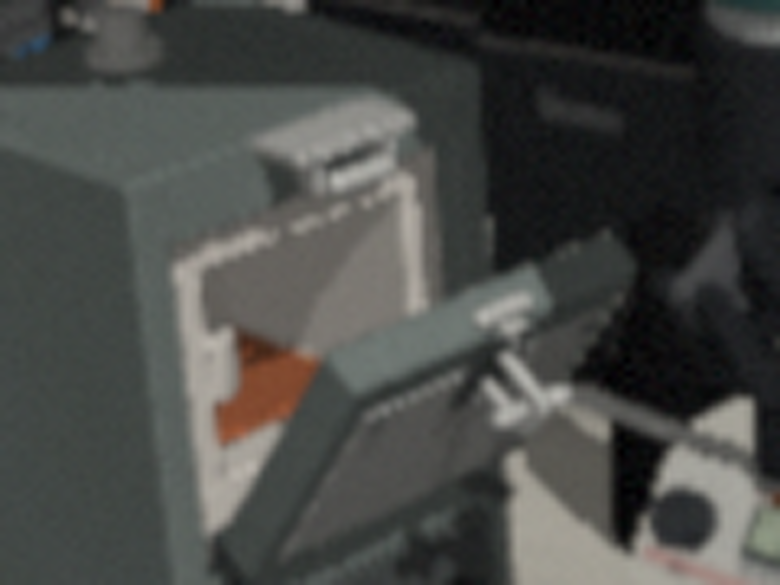

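```bash
python3 -m creep '[[[0.05,0,0.025],0,1],[[0.105,0,0.045],0,1],[[0.16,0,0.065],0,1],[[0.22,0,0.085],0,1],[[0.275,0,0.105],0,1],[[0.335,0,0.12],0,1]]'
python3 - <<'E'
from h import *
n="scene"
cv2.imwrite(f"pics/{n}13.png",cams.get_image(n)); crop(0,f"pics/{n}13.png",f"pics/{n}13c.png",150,170,270,260,6.5)
E
```

```text
clock: 12.8
eef_pos: [428.5, -108.6, 151.3]
tool_rot: [2.335, 1.57, 0.627]
force: [0.2, 4.9, 2.2]
width: 15.7
```

View pics/scene13c.png

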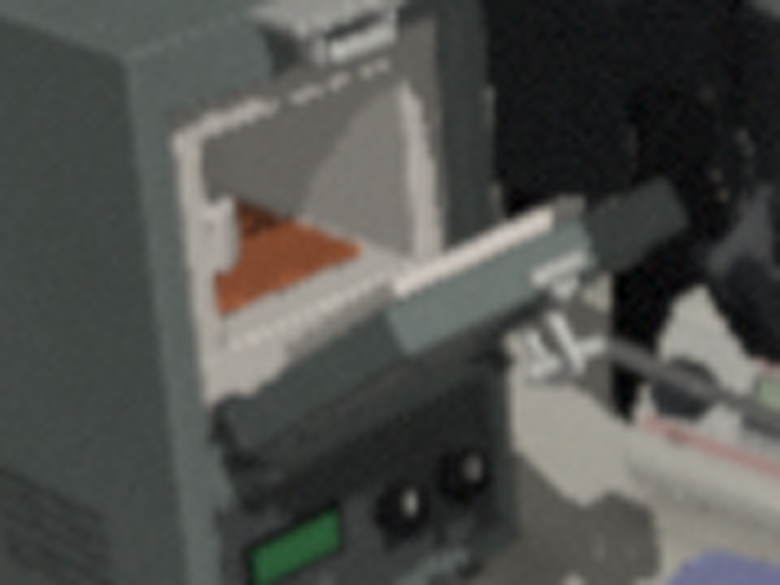

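```bash
python3 -m creep '[[[0.07,0,0.015],0,1],[[0.13,0,0.025],0,1],[[0.19,0,0.035],0,1],[[0.25,0,0.045],0,1],[[0.31,0,0.05],0,1],[[0.37,0,0.05],0,1],[[0.37,0,0.05],0,1]]'
python3 - <<'E'
from h import *
n="scene"
cv2.imwrite(f"pics/{n}14.png",cams.get_image(n)); crop(0,f"pics/{n}14.png",f"pics/{n}14c.png",150,190,270,280,6.5)
n="wrist"
cv2.imwrite(f"pics/{n}14.png",cams.get_image(n))
E
```

```text
clock: 13.55
eef_pos: [427.2, -114.4, 113.8]
tool_rot: [-1.085, 1.57, -2.794]
force: [1.2, 1.1, 2.4]
width: 16.3
```

View pics/scene14c.png

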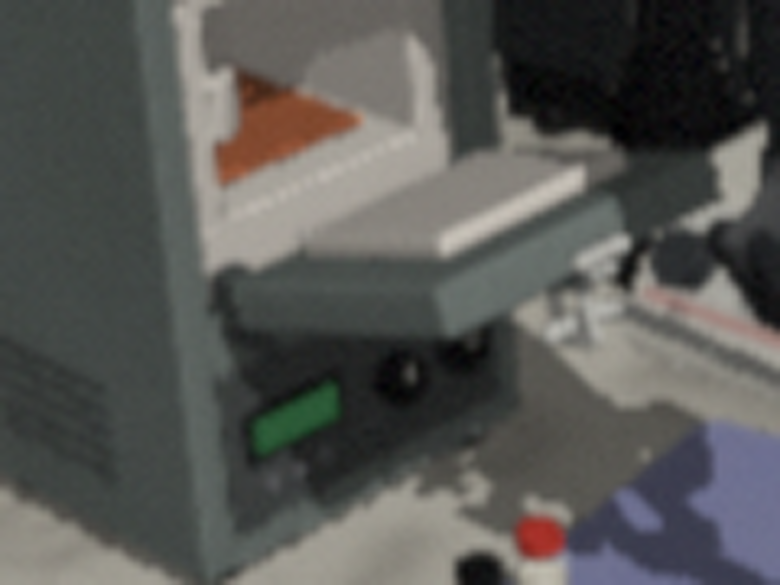

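View pics/wrist14.png

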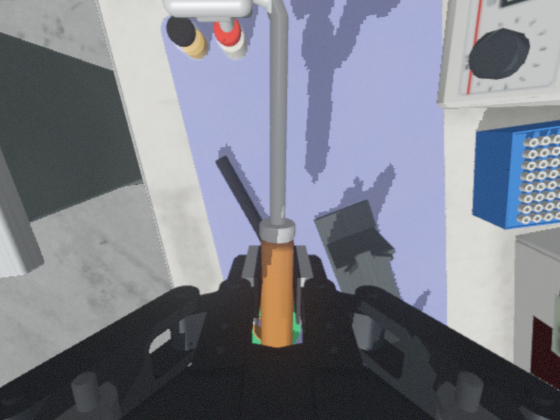

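```bash
python3 -m creep '[[[0.05,0,0],0,1],[[0.105,0,-0.005],0,1],[[0.16,0,-0.015],0,1],[[0.22,0,-0.025],0,1],[[0.26,0,-0.035],0,1],[[0.26,0,-0.035],0,1]]'
python3 - <<'E'
from h import *
n="scene"
cv2.imwrite(f"pics/{n}15.png",cams.get_image(n)); crop(0,f"pics/{n}15.png",f"pics/{n}15c.png",150,190,270,280,6.5)
n="wrist"
cv2.imwrite(f"pics/{n}15.png",cams.get_image(n))
E
```

```text
clock: 14.25
eef_pos: [427.7, -110.7, 87.9]
tool_rot: [-1.114, 1.57, -2.823]
force: [0.5, -2.1, 1.0]
width: 15.8
```

View pics/scene15c.png

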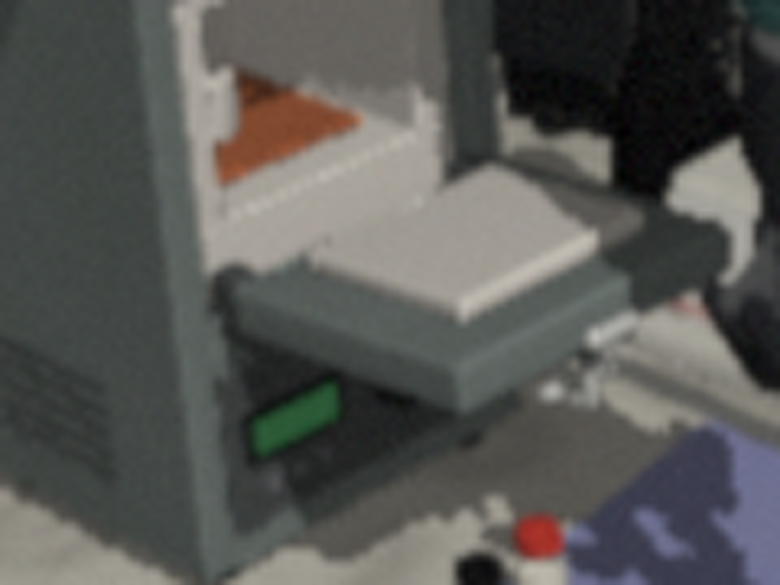

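```bash
python3 -m creep '[[[0.02,0,-0.005],0,1],[[0.04,0,-0.01],0,1],[[0.04,0,-0.01],0,1]]'; python3 -m creep '[[[0.02,0,-0.005],0,1],[[0.03,0,-0.01],0,1],[[0.03,0,-0.01],0,1]]'
```

```text
clock: 14.65
eef_pos: [428.0, -109.7, 84.4]
tool_rot: [-0.031, 1.57, -1.74]
force: [-0.3, -2.7, 1.5]
width: 16.4
clock: 14.95
eef_pos: [428.2, -108.7, 81.4]
tool_rot: [-0.147, 1.571, -1.856]
force: [0.5, -4.7, 1.5]
width: 16.1
```

```bash
python3 -m creep '[[[0.02,0,0.01],0,1],[[0.04,0,0.02],0,1],[[0.04,0,0.02],0,1]]'
python3 - <<'E'
from h import *
for n,b in(("scene",(190,200,330,300,5.5)),("wrist",(110,0,320,110,3.7))):
    cv2.imwrite(f"pics/{n}16.png",cams.get_image(n)); crop(0,f"pics/{n}16.png",f"pics/{n}16c.png",*b)
E
```

```text
clock: 15.25
eef_pos: [428.4, -109.3, 77.3]
tool_rot: [2.78, 1.569, 1.072]
force: [1.2, 0.4, 2.7]
width: 16.1
```

View pics/scene16c.png

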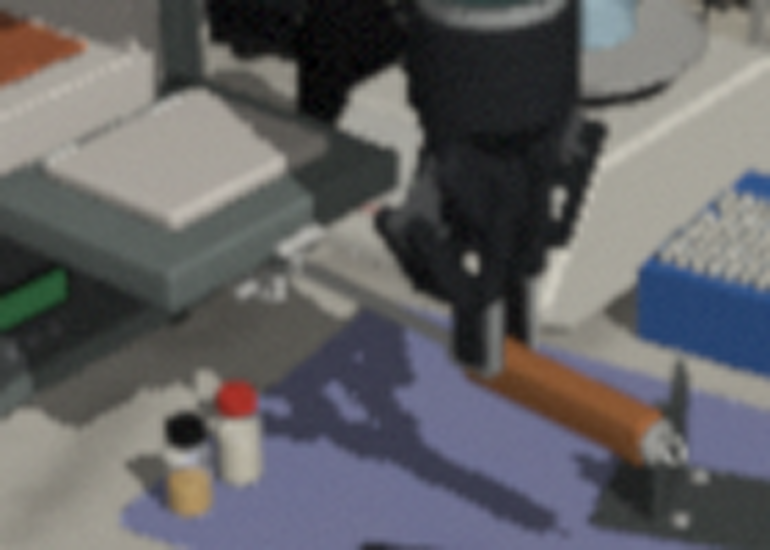

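View pics/wrist16c.png

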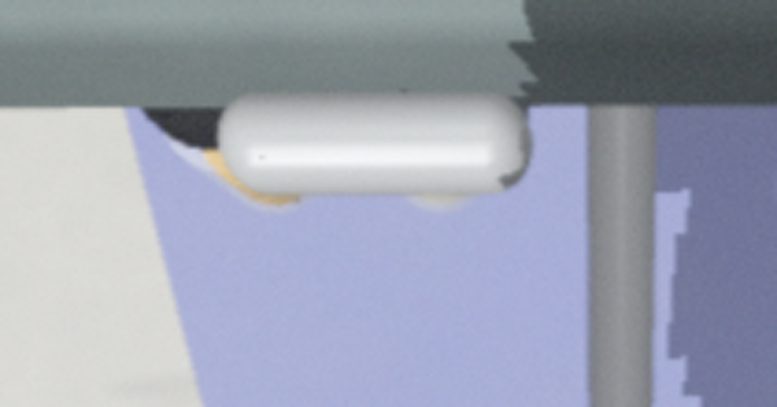

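```bash
cat > ov.py <<'E'
from h import *
def overlay(img,out,box,s,ths=(1.5,1.571)):
    c=cams.get_calibration("scene");im=cv2.imread(img)
    x0,y0,x1,y1=box;im=cv2.resize(im[y0:y1,x0:x1],None,fx=s,fy=s,interpolation=cv2.INTER_CUBIC)
    y=1.43;fx=np.array([np.cos(y),np.sin(y),0]);fy=np.array([-np.sin(y),np.cos(y),0]);H=np.array([438.6,125.9,140.])
    for th,col in zip(ths,((0,0,255),(0,255,0),(255,0,0))):
        def P(u,v,h): # u along hinge, v out of face at shut, h up the door
            f=v*np.cos(th)+h*np.sin(th);z=h*np.cos(th)-v*np.sin(th)
            q=proj(c,H+fy*u-fx*f+np.array([0,0,z]));return tuple(int(k) for k in (q-[x0,y0])*s)
        for v in(12,-10): cv2.polylines(im,[np.array([P(75,v,0),P(75,v,130),P(-75,v,130)])],False,col,1)
        cv2.polylines(im,[np.array([P(75,12,130),P(75,-10,130)])],False,col,1)
        print(th,[P(75,12,130),P(75,-10,130),P(-75,-10,130)])
    cv2.imwrite(out,im)
E
python3 -c "
from ov import *
overlay('pics/scene16.png','pics/ov16.png',(150,190,270,280),6.5)
"
```

```text
1.5 [(452, 415), (444, 361), (722, 215)]
1.571 [(452, 436), (448, 384), (725, 237)]
```

View pics/ov16.png

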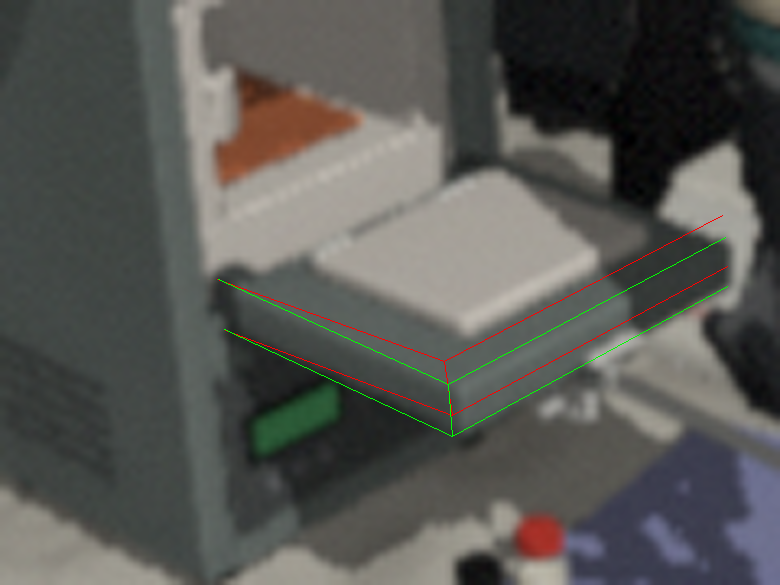

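```bash
python3 -m creep '[[[0.02,0,-0.02],0,1],[[0.04,0,-0.04],0,1],[[0.04,0,-0.04],0,1],[[0.04,0,-0.04],0,1]]'
python3 - <<'E'
from h import *
n="scene"
cv2.imwrite(f"pics/{n}17.png",cams.get_image(n))
a=cv2.imread("pics/scene16.png")[190:280,150:270].astype(np.float32);b=cv2.imread("pics/scene17.png")[190:280,150:270].astype(np.float32)
for box in((170,230,235,262),(150,190,190,230)):
  x0,y0,x1,y1=box;A=a[y0-190:y1-190,x0-150:x1-150].mean(2);B=b[y0-190:y1-190,x0-150:x1-150].mean(2);print(cv2.phaseCorrelate(A,B))
p,R,s=tool();print(p,s["force"],s["torque"])
E
```

```text
clock: 15.75
eef_pos: [427.9, -108.8, 73.4]
tool_rot: [-0.228, 1.568, -1.939]
force: [0.9, -6.5, 2.0]
width: 16.1
((0.10527243173617506, 0.11874918570272186), 0.9771568187408977)
((-0.02407267374048061, 0.08694697933477613), 0.9989640614390374)
[ 427.91322704 -108.79414134   73.44622781] [ 0.16597135 -6.79016193  2.05761098] [-0.91106602 -0.01300954 -0.00369252]
```

```bash
python3 -m creep '[[[0,0,-0.02],0,1],[[0,0,-0.04],0,1],[[0,0,-0.05],0,1],[[0,0,-0.05],0,1]]'
python3 - <<'E'
from h import *
n="scene"
cv2.imwrite(f"pics/{n}18.png",cams.get_image(n))
a=cv2.imread("pics/scene16.png")[190:280,150:270].astype(np.float32);b=cv2.imread("pics/scene18.png")[190:280,150:270].astype(np.float32)
for box in((170,230,235,262),(150,190,190,230)):
  x0,y0,x1,y1=box;A=a[y0-190:y1-190,x0-150:x1-150].mean(2);B=b[y0-190:y1-190,x0-150:x1-150].mean(2);print(cv2.phaseCorrelate(A,B))
p,R,s=tool();print(p,s["force"],s["torque"])
E
```

```text
clock: 16.2
eef_pos: [428.0, -108.5, 73.6]
tool_rot: [-0.122, 1.563, -1.837]
force: [-0.4, -19.5, 3.2]
width: 16.1
((0.08981185435179384, 0.08751783127211077), 0.9775034933764901)
((0.07392069210727925, 0.0418675161512958), 0.9675958327949047)
[ 427.94586702 -108.48510052   73.61534122] [ -0.4823365  -19.7989307    1.95302899] [-3.54101562  0.07787663  0.14619881]
```

```bash
python3 -m creep '[[[0,0,0.03],0,1],[[0,0,0.06],0,1],[[0,0,0.06],0,1]]'
python3 - <<'E'
from h import *
crop(0,"pics/scene18.png","pics/scene18c.png",210,220,300,290,8.5)
p,R,s=tool();print(p,s["force"],s["torque"])
E
```

```text
clock: 16.55
eef_pos: [427.9, -109.0, 73.5]
tool_rot: [-0.266, 1.569, -1.977]
force: [0.2, -6.5, 2.2]
width: 15.8
[ 427.92866306 -108.96472243   73.46464263] [ 0.20502439 -6.53776177  2.16932062] [-0.89143673 -0.03756757  0.02487972]
```

View pics/scene18c.png

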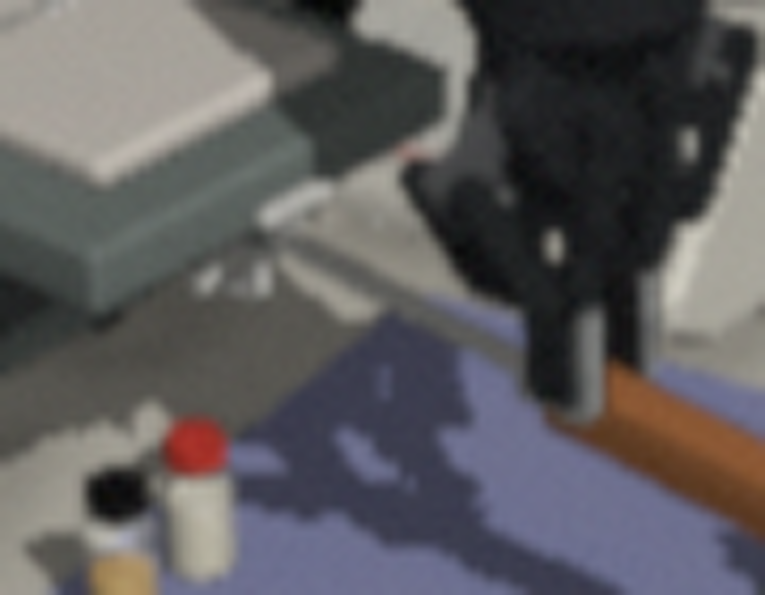

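```bash
python3 -c "
from ov import *
overlay('pics/scene8.png','pics/ov8.png',(150,150,270,240),6.5,(0,))
overlay('pics/scene18.png','pics/ov18.png',(165,210,285,270),6.5,(1.54,1.571))
"
```

```text
0 [(205, 261), (168, 247), (461, 137)]
1.54 [(355, 297), (349, 244), (626, 98)]
1.571 [(355, 306), (351, 254), (628, 107)]
```

View pics/ov8.png

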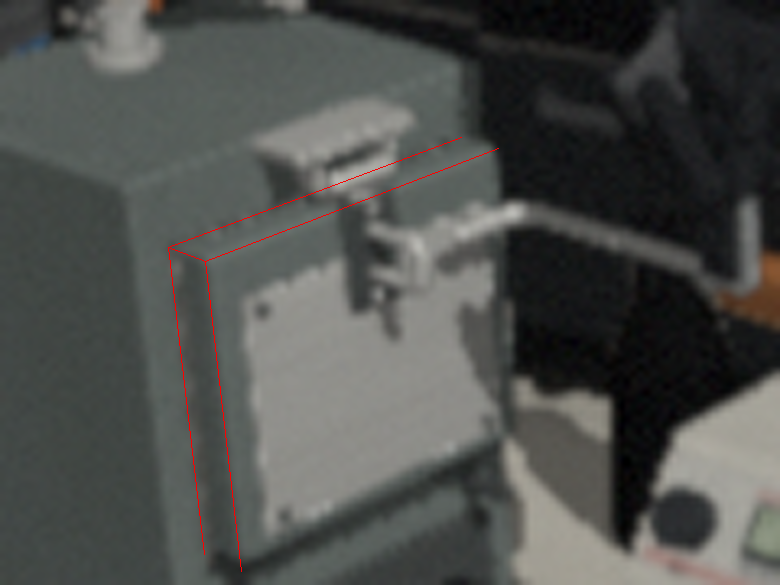

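View pics/ov18.png

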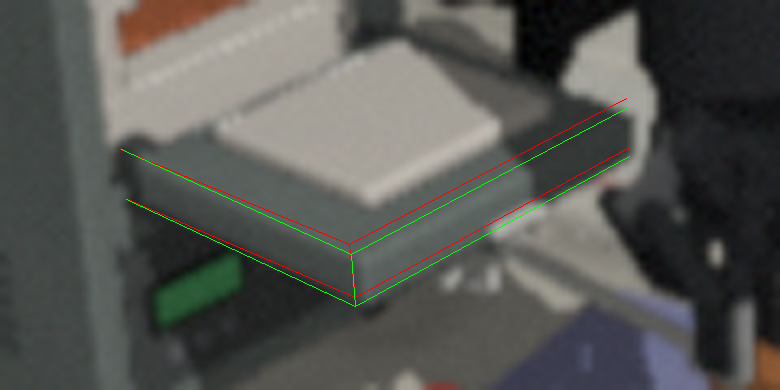

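```bash
python3 -m creep '[[[-0.01,0,0.02],0,1],[[-0.02,0,0.04],0,1],[[-0.02,0,0.04],0,1]]'
python3 - <<'E'
from h import *
p,R,s=tool();print(p,s["force"],s["torque"])
E
```

```text
clock: 16.85
eef_pos: [427.5, -110.9, 75.5]
tool_rot: [-2.207, 1.57, 2.368]
force: [0.5, -0.3, 0.8]
width: 16.0
[ 427.49246653 -110.91752366   75.46173633] [ 0.46947412 -0.34549691  0.80848814] [ 0.2919991  -0.05233904 -0.00195214]
```

```bash
python3 -m creep '[[[-0.005,0.05,0],0,1],[[-0.005,0.12,0],0,1],[[-0.005,0.2,0],0,1],[[-0.005,0.3,0],0,1],[[-0.005,0.4,0],0,1],[[-0.005,0.5,0],0,1],[[-0.005,0.5,0],0,1]]'
python3 - <<'E'
from h import *
for n,b in(("scene",(165,210,285,300,6.5)),("wrist",(110,0,320,110,3.7))):
    cv2.imwrite(f"pics/{n}19.png",cams.get_image(n)); crop(0,f"pics/{n}19.png",f"pics/{n}19c.png",*b)
from ov import overlay
overlay('pics/scene19.png','pics/ov19.png',(165,210,285,300),6.5,(1.571,))
p,R,s=tool();print(p,s["force"],s["torque"])
E
```

```text
clock: 17.55
eef_pos: [479.8, -118.5, 76.1]
tool_rot: [1.699, 1.568, -0.011]
force: [-0.3, 0.4, -1.1]
width: 16.1
1.571 [(355, 306), (351, 254), (628, 107)]
[ 477.14832193 -118.33748898   75.84078858] [-0.2981851   0.31590538 -2.20356061] [-0.05407044 -0.02476541  0.01135558]
```

View pics/ov19.png

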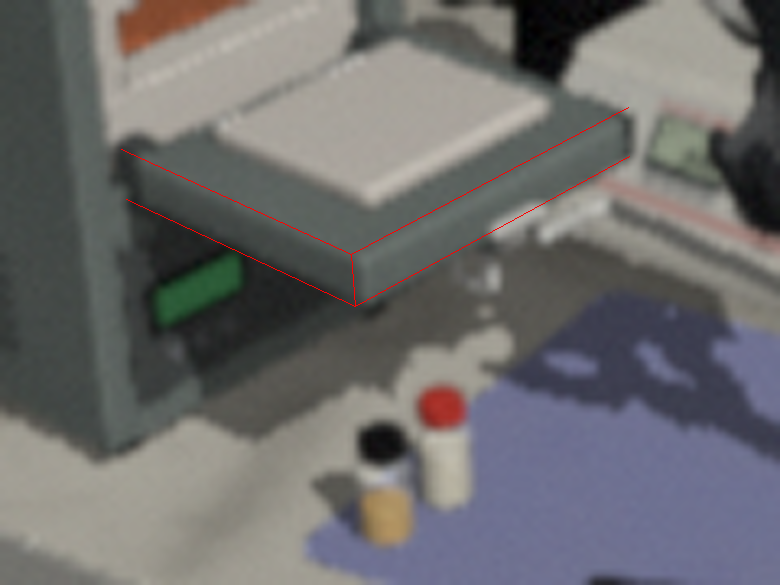

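View pics/wrist19.png

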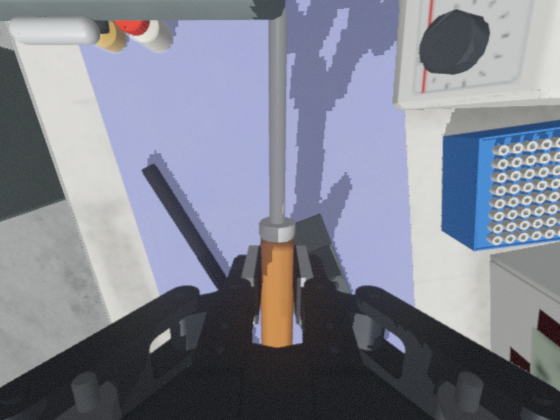

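```bash
python3 -m creep '[[[0,0,0.15],0,1],[[0,0,0.3],0,1],[[0,0,0.45],0,1],[[0,0,0.5],0,1],[[0,0,0.5],0,1]]'; python3 -m creep '[[[-0.3,0,0],0,1],[[-0.6,0,0],0,1],[[-0.7,0,0],0,1],[[-0.7,0,0],0,1]]';  python3 - <<'E'
from h import *
cv2.imwrite("pics/scene20.png",cams.get_image("scene"));crop(0,"pics/scene20.png","pics/scene20c.png",180,150,380,300,4)
# above place: TCP (510.4,-223.5), tool y yaw 0.254
go([510.4,-223.5,140],0.254)
E
```

```text
clock: 18.15
eef_pos: [469.7, -168.5, 75.9]
tool_rot: [-1.311, 1.57, -3.022]
force: [-0.1, 0.3, -1.4]
width: 15.8
clock: 18.55
eef_pos: [471.5, -167.3, 147.2]
tool_rot: [1.479, 1.568, -0.229]
force: [0.8, 0.2, -2.2]
width: 16.1
t 18.6 p [ 470.4 -167.3  146. ] F [-0.1  0.2 -3.4] w 16.1
shift [0.06  0.473 0.502]
ytool yaw -0.138
spin units -0.499
```

View pics/scene20c.png

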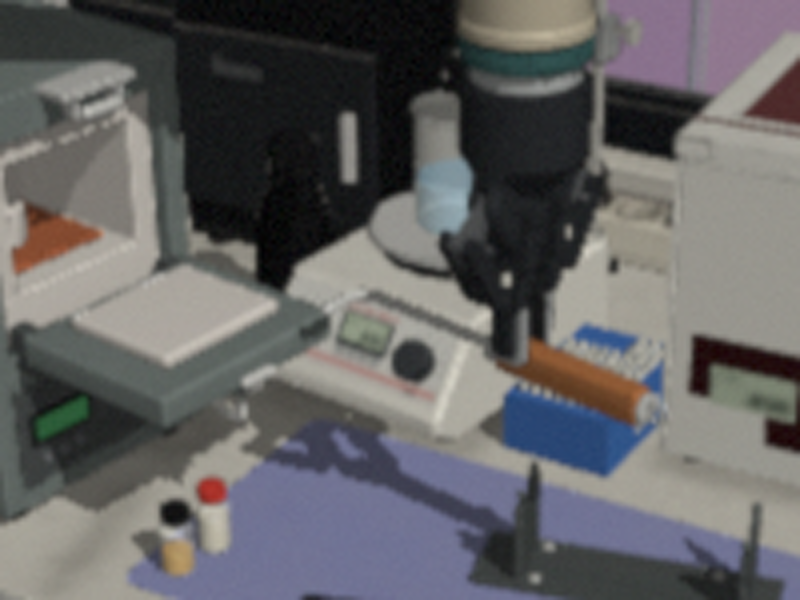

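```bash
python3 -m creep '[[[0,0.2,0.2],-0.15,1],[[0,0.4,0.4],-0.3,1],[[0,0.47,0.5],-0.45,1],[[0,0.47,0.5],-0.5,1],[[0,0.47,0.5],-0.5,1],[[0,0.47,0.5],-0.5,1]]';  python3 - <<'E'
from h import *
for n in("scene","wrist"):
    cv2.imwrite(f"pics/{n}21.png",cams.get_image(n))
crop(0,"pics/scene21.png","pics/scene21c.png",230,200,400,320,4.6)
go([510.4,-223.5,60],0.254)
E
```

```text
clock: 19.2
eef_pos: [509.1, -223.0, 144.7]
tool_rot: [-2.343, 1.568, 2.624]
force: [0.1, -0.7, -3.1]
width: 16.1
t 19.3 p [ 509.6 -223.1  145.4] F [ 0.3  0.1 -1.9] w 15.7
shift [0.854 0.008 0.006]
ytool yaw 0.255
spin units 0.001
```

View pics/scene21c.png

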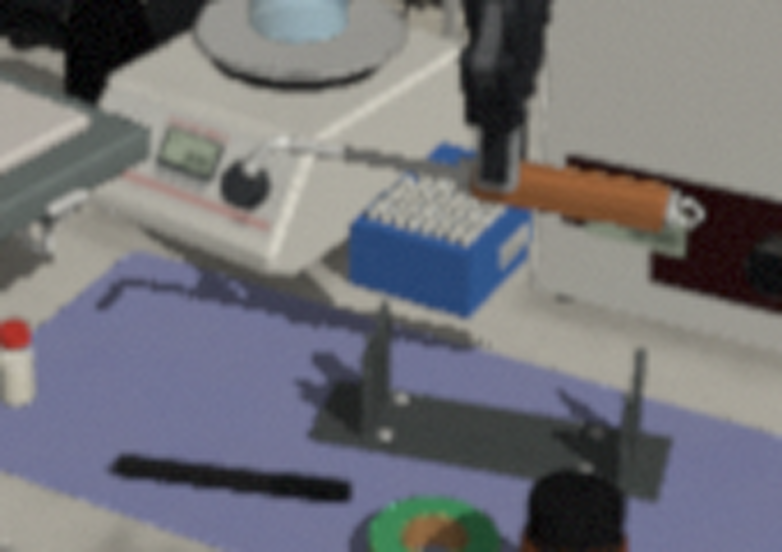

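View pics/wrist21.png

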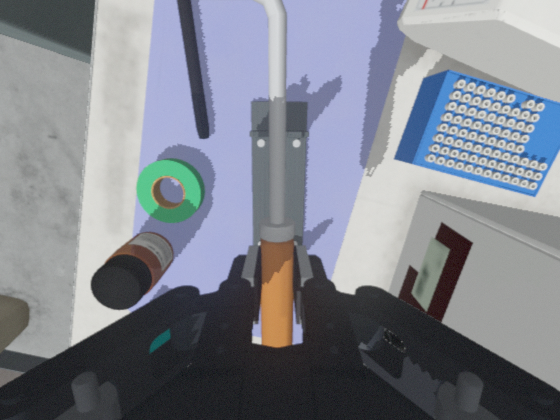

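```bash
python3 -m creep '[[[0.3,0.005,0],0,1],[[0.6,0.005,0],0,1],[[0.8,0.008,0],0,1],[[0.9,0.008,0],0,1],[[0.9,0.008,0],0,1]]';  python3 - <<'E'
from h import *
cv2.imwrite("pics/scene22.png",cams.get_image("scene"));cv2.imwrite("pics/wrist22.png",cams.get_image("wrist"))
crop(0,"pics/scene22.png","pics/scene22c.png",230,200,400,320,4.6)
go([510.4,-223.5,32.9],0.254)
E
```

```text
clock: 19.8
eef_pos: [510.0, -223.0, 54.9]
tool_rot: [-2.178, 1.568, 2.789]
force: [-0.7, 0.4, -1.5]
width: 16.2
t 19.9 p [ 511.5 -223.6   56.7] F [-0.3  0.7 -2. ] w 16.1
shift [ 0.238 -0.011 -0.004]
ytool yaw 0.255
spin units 0.001
```

View pics/scene22c.png

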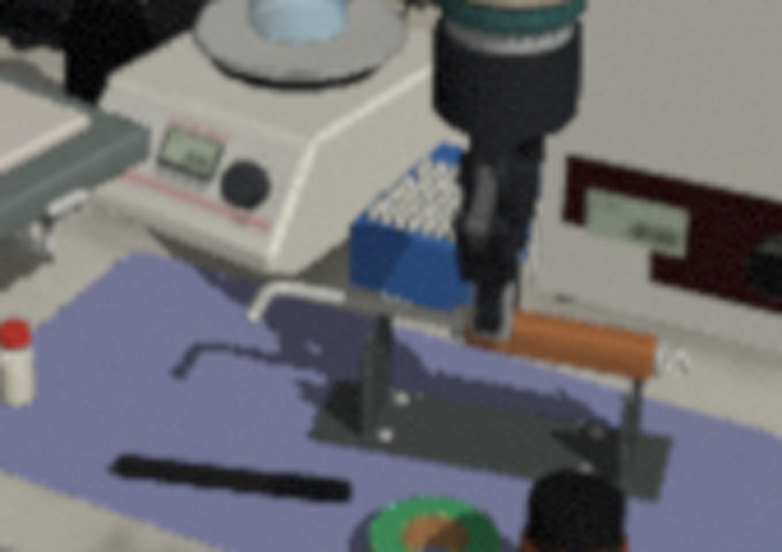

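View pics/wrist22.png

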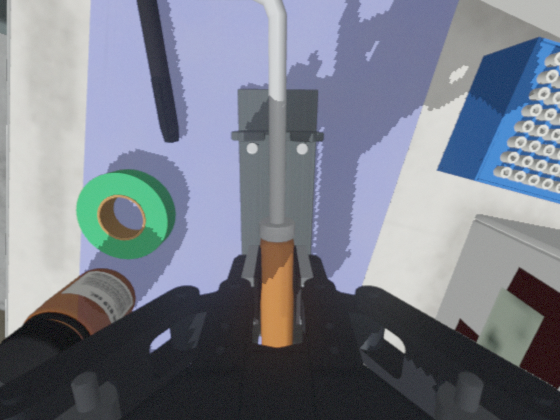

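Aligned over both notches, with the shaft centred over the front plate at (278,135). Lowering slowly.

```bash
python3 -m creep '[[[0.06,-0.01,0],0,1],[[0.12,-0.01,0],0,1],[[0.15,-0.01,0],0,1],[[0.18,-0.01,0],0,1],[[0.18,-0.01,0],0,1]]'; python3 -m creep '[[[0.03,0,0],0,1],[[0.05,0,0],0,1],[[0.05,0,0],0,1]]'
python3 - <<'E'
from h import *
cv2.imwrite("pics/scene23.png",cams.get_image("scene"));cv2.imwrite("pics/wrist23.png",cams.get_image("wrist"))
crop(0,"pics/scene23.png","pics/scene23c.png",230,200,400,320,4.6)
go([510.4,-223.5,32.9],0.254)
E
```

```text
clock: 20.4
eef_pos: [509.6, -223.8, 37.6]
tool_rot: [-2.161, 1.57, 2.806]
force: [-0.9, -0.7, -2.2]
width: 16.0
clock: 20.7
eef_pos: [510.2, -223.5, 33.4]
tool_rot: [1.468, 1.57, 0.152]
force: [-2.4, 1.4, 5.3]
width: 16.2
t 20.8 p [ 510.2 -223.5   33.6] F [-1.8  1.4  4.2] w 16.2
shift [0.007 0.002 0.   ]
ytool yaw 0.255
spin units 0.001
```

View pics/scene23c.png

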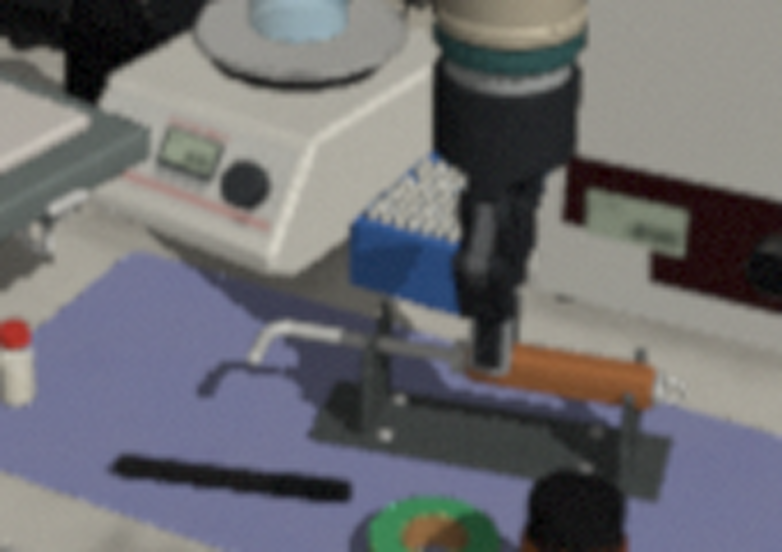

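```bash
python3 -m creep '[[[0.01,0,0],0,1],[[0.02,0,0],0,1],[[0.02,0,0],0,1],[[0.02,0,0],0,1]]'; python3 -m creep '[[[0,0,0],0,0.7],[[0,0,0],0,0.6],[[0,0,0],0,0.5],[[0,0,0],0,0.3],[[0,0,0],0,0],[[0,0,0],0,0],[[0,0,0],0,0],[[0,0,0],0,0],[[0,0,0],0,0],[[0,0,0],0,0]]'
python3 - <<'E'
from h import *
cv2.imwrite("pics/scene24.png",cams.get_image("scene"));cv2.imwrite("pics/wrist24.png",cams.get_image("wrist"))
crop(0,"pics/scene24.png","pics/scene24c.png",230,200,400,320,4.6)
go([510.4,-223.5,132.9],0.254)
E
```

```text
clock: 21.2
eef_pos: [510.3, -223.4, 32.8]
tool_rot: [0.727, 1.57, -0.589]
force: [-3.7, 3.7, 15.2]
width: 16.1
clock: 22.2
eef_pos: [509.9, -223.9, 31.0]
tool_rot: [0.512, 1.571, -0.805]
force: [-0.5, -0.5, 0.9]
width: 85.7
t 22.3 p [ 509.9 -223.9   31. ] F [ 0.4 -0.2 -0.3] w 85.5
shift [-1.019  0.006 -0.003]
ytool yaw 0.254
spin units 0.001
```

View pics/scene24c.png

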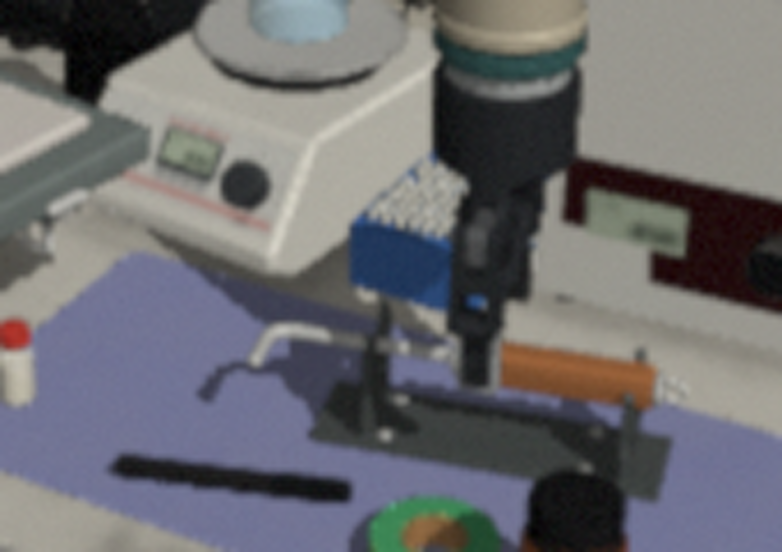

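View pics/wrist24.png

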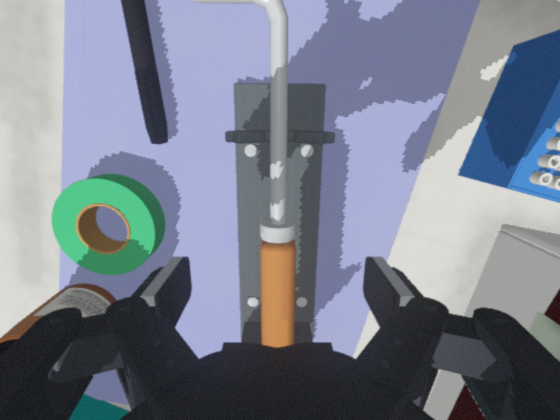

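```bash
python3 -m creep '[[[-0.2,0,0],0,0],[[-0.5,0,0],0,0],[[-0.9,0,0],0,0],[[-0.9,0,0],0,0]]'; python3 -m creep '[[[-0.4,0,0.3],0,0],[[-0.8,0,0.6],0,0],[[-0.8,0,0.6],0,0],[[-0.8,0,0.6],0,0]]'
python3 - <<'E'
from h import *
for n in("scene","wrist","top"):cv2.imwrite(f"pics/{n}25.png",cams.get_image(n))
a=cv2.imread("pics/scene0.png")[255:355,205:400];b=cv2.imread("pics/scene25.png")[255:355,205:400]
cv2.imwrite("pics/cmp25.png",cv2.resize(np.vstack([a,b]),None,fx=3,fy=3,interpolation=cv2.INTER_CUBIC))
from ov import overlay
overlay('pics/scene25.png','pics/ov25.png',(165,210,285,300),6.5,(1.571,))
w=cams.get_calibration("wrist");print(tool()[0])
E
```

```text
clock: 22.7
eef_pos: [513.5, -224.8, 125.6]
tool_rot: [0.976, 1.562, -0.34]
force: [1.2, 0.1, -0.3]
width: 85.8
clock: 23.1
eef_pos: [524.9, -282.7, 201.1]
tool_rot: [0.707, 1.57, -0.611]
force: [0.5, -0.0, 0.6]
width: 85.3
1.571 [(355, 306), (351, 254), (628, 107)]
[ 523.80454707 -280.38342294  199.38989264]
```

View pics/cmp25.png

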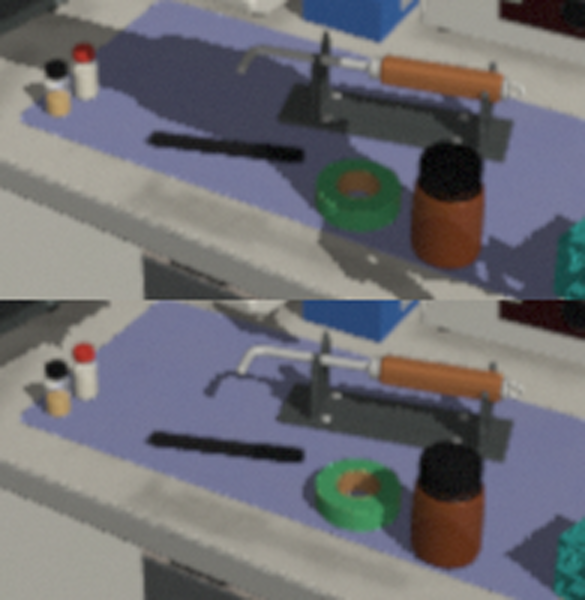

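View pics/ov25.png

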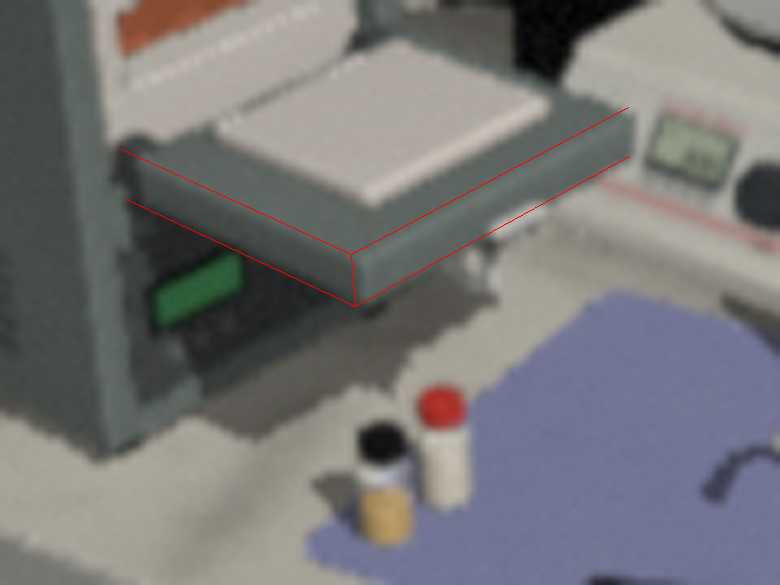

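View pics/wrist25.png

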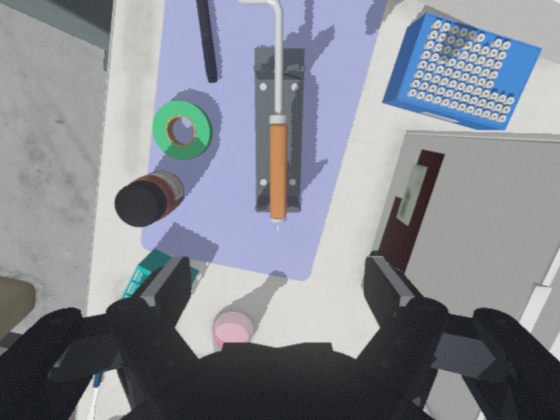

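Run:
```python
from h import *
g=lambda n,b:cv2.imread(f"pics/scene{n}.png")[b[1]:b[3],b[0]:b[2]].astype(np.float32).mean(2)
for b in((185,228,225,262),(165,228,215,262)):
  for n in(19,25):print(b,n,cv2.phaseCorrelate(g(18,b),g(n,b)))
for n in(24,25):
  b=(285,285,325,325);print(n,cv2.phaseCorrelate(g(0,(320,268,378,300)),g(n,(320,268,378,300))))
w=cams.get_calibration("wrist")
e=atz(w,279,4,52);bb=atz(w,278,221,60);d=e-bb;y=np.arctan2(d[1],d[0]);print(e,bb,y,"ctr",e[:2]-160*np.array([np.cos(y),np.sin(y)]))
```

```text
(185, 228, 225, 262) 19 ((0.0654927415506954, 0.11532173992712913), 0.9782980319526461)
(185, 228, 225, 262) 25 ((0.04255071930239396, 0.08812590139388732), 0.9645289053519567)
(165, 228, 215, 262) 19 ((0.0021192388950517227, -0.08287485885237444), 0.992192867729399)
(165, 228, 215, 262) 25 ((-0.0006210354846345467, 0.008396870439746351), 0.9948751015133328)
24 ((0.011084515126285055, 0.41452161570352963), 0.4527913309633732)
25 ((-0.010734917561180168, 0.00470050195759697), 0.9861502264936765)
[ 479.04151675 -104.52119944   52.        ] [ 531.59653271 -307.99848735   60.        ] 1.823556777157597 ctr [ 519.05394042 -259.43732498]
```

Run:
```python
from cell import order,readout
print(readout.read_state()["clock"],order.finish_job())
```

```text
the job is handed in; nothing more can be done
23.25 None
```

The furnace door is open and down on its stop, the rod is back in its rest, and I handed the job in at 23.25 s. The job reports no verdict, so these are my own last checks:

- **Hooking:** I put the prong through the eye while the door was shut. The scene picture showed its tip beyond the window.
- **Pull and swing:** The catch let go at about 13 N. I swung the door down at roughly 0.5 rad/s, with the prong in the eye the whole way.
- **Door on its stop:** I pressed it with about 19.5 N inward and 5 N down, under the 25 N limit, and it moved no further. The door model drawn at 1.571 rad matched the picture, and the door had shifted less than about 0.1 pixel in the last picture. I could not read the hinge angle directly, so this rests on the pictures and forces.
- **Rod in its rest:** Near the end the rod tilted nose-up a little in the fingers. It levelled again when I lowered it into the notches. The final handle centre measured (519, -259) mm against (518, -259) before, with a yaw of 1.82 as before. The handle looks the same in the scene picture as at the start.
- **Bystanders:** The vials, marker, tape and jar look unmoved. I did not check the black bottle against its starting place, but the arm never worked close to it. The gripper is open and clear of everything.

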